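Post the failed lamp driver into the returns chute and tally it

ROBOT

A 7-joint arm with a two-finger parallel gripper is mounted at the origin on the work surface. World frame = base frame: x ahead of the robot, y to its left, z up, the work surface at z = 0. Lengths are in m, angles in degrees, forces in N, time in s.
With the tool pointing down it reaches from about 0.425 to 0.825 m from the base axis. Payload 3.6 kg.
Tool frame: the origin (TCP) lies on the centre line of the jaws, within the pads' length; the fingertips stand bot.tip_reach ahead of it and the grasp point (between the pads) is the TCP (bot.tip_reach is the distance from the TCP to the fingertips, in m); x points along the fingers, z is the direction in which the jaws open and shut, and the axes are right-handed (so a half turn about x gives the same grasp; the last joint's range is limited). The gripper opens to 93 mm and grips with 3 to 60 N. Pads are 15 mm wide; open, the fingers measure 128 mm over their backs; the gripper's body (75 mm by 188 mm) begins 65 mm behind the grasp point.
Start: joints at [-69.07, 35.231, -0.722, 81.555, 0.464, 63.22, -2.315], TCP at [0.248, 0.601, 0.238] pointing down, gripper open.
Joint ranges: [-178.69, 178.69], [-17.37, 117.87], [-77.05, 75.6], [15.02, 138.74], [-78.02, 258.01], [0.78, 113.62], [-162.83, 162.83]. Speed limits (degrees/s): [159.86, 159.86, 180, 180, 180, 180, 180].

INTERFACE

Orientations are given as a 3x3 rotation matrix whose columns are the frame's x, y, z axes.
In Python, from bench import bot gives the robot as it stands.
- The arm moves only by the tool move_arm, never from a script. Its argument "moves" is a list that holds one entry, the list of rows, each a list of 4 numbers: the shift along the tool's x, y, z in cm, then the turn about the tool's x in degrees. A call has 1 to 10 rows; each row is the pose to reach, as a shift and turn from the pose measured when the call began, along the tool's axes at that moment; what a row does not reach only later rows make up. A row lasts 1/10 s, in which the tool goes at most 50 mm and 8.59 degrees, less where a joint would pass 70% of its speed; a pose out of reach is approached as far as the arm can. A call with a gripper value outside its range is refused whole. "fingers" is the gripper command: -1 is shut, 1 is fully open, values between are in proportion, set as the call begins (left out, the last holds). The fingers move at their own pace and stop on an object; "force" is the grip in N (left out, the last holds). Time passes only in rows, so rows that repeat a pose let the fingers close. It gives the time, the measured TCP pose, the force and the opening at its end, in the units of the state.
- bot.get_state(): the state, without advancing time (a new reading comes with each control period).
- bot.read_camera(name): name is "scene" or "top"; returns the picture (400x640x3 uint8, red, green, blue); there is no depth.
- bot.camera_info(name): a dict with "fx", "fy", "cx", "cy" (pixels), "extrinsics" (4x4, takes a point from world to camera coordinates). Camera axes: x right, y down, z forward; pixel columns grow to the right and rows downward; lengths in m; the calibration is good to about 2 mm. A picture is of the moment at which its call begins. camera_info takes no time and is no camera call.
- bot.sign_off(): hands the job in, once; it reports no verdict.
The state is a dict: "time": time; "joint_pos": joint angles; "dq": joint speeds; "tau": joint torques, N m; "position": TCP position; "ee_rot": TCP orientation; "force": force on the tool from outside, world axes, zero at the start; "wrist_torque": the same for the moment, N m; "grip_width": finger opening in m.
Only numpy, scipy, OpenCV 4.12 (cv2) and the standard library are available. Lean on these libraries where they do the work, as an engineer would, in place of code of your own. Each camera call takes 0.05 s, during which the arm holds its last target.

TASK

The lamp driver with the red tab has failed. Take it from the leaning rack and push it, black end first, right through the narrow slot in the chute's sloping face so that it drops inside; then swing the orange-posted lever of the tally counter to its stop and let it spring back. Do not touch the glass lamp tube on the chute, and leave the green-tabbed drivers, the can and the blue bin where they are.

Things in the scene. Friction and masses are not known exactly. Their poses are not given: they have to be found in the camera images.
- bad_driver_mid (a point): Failed lamp driver: flat white body, red band, red grip tab on top, black nose. z axis: nose to tab, 135 mm long; point half-way along, mid-plane. y: width, x: thickness. Body 60 wide, 16 thick (x -8 to +8), 90 long, its lowest 10 mm a nose tapering to 53 x 10. Starts nose down in a bay of the rack, leaning 25 degrees to the rack's -x side, +x face up. About 0.22 kg (varies).
- bad_driver_tab (a point): Centre of the failed driver's red grip tab, same axes as bad_driver_mid, 45 mm from its mid point along z. Tab 40 wide (y), 10 thick (x), 45 long, flush with the body's -x face (so 3 mm to -x of the mid-plane). Free all round in the rack: the bay's back plate, under the -x face, covers only the lowest 65 mm of the driver and low fences the lowest 25 mm.
- good_driver1_mid (a point): A good driver with green tab and band, otherwise the same as the failed one, in another bay of the rack. Leave it alone.
- good_driver2_mid (a point): A second good driver with green tab and band, in the remaining bay. Leave it alone.
- rack: Fixed blue rack, three aluminium bays side by side, 86 mm apart along its y axis. Origin: centre of its underside, on the table. Base 120 (x) x 270 (y) mm. The bays lean 25 degrees to its -x side; noses about 42 mm up, tab tops about 165 mm up. Stands left or right of the robot's centre line, the chute on the other side.
- chute: Fixed returns box with clear sides and a black sloping face, 180 mm wide (y). Origin on the table, straight below the slot's centre; x from -65 to +142 mm, 131 mm high at its near edge and 215 mm high at its far side. Its axes are level; x points towards the high side. Closed all round except for the slot.
- slot (a point): Centre of the slot at the outer surface of the sloping face, 160 mm above the table. z: out of the face, 25 degrees from vertical, leaning to the chute's -x side; x: up the slope; y: along the slot. Slot 64 (y) x 19 mm (x), yellow flared lips 5 mm high widen its mouth. The driver goes in along -z with its own x, y, z axes along these. A guide plate runs inside down the slot's -x edge.
- flap (a joint): Sprung red flap inside, under the slot's +x edge, in rad: 0 at rest, about 0.2 when pushed aside by a driver's body. It clamps the body with about 6 N: a driver put in part-way sticks and needs a push of 5 to 12 N. When the tab's end is less than 15 mm above the face, the thick body is past the flap and the driver slides to the floor by itself. One-way: do not pull back.
- lamp: White glass lamp tube, 20 mm thick and 150 mm long along y, on two clear standoffs on the sloping face. The origin is that of slot, with the same axes; the tube's centre line lies at x = 98 mm, z = 42 mm in these axes. Fragile: do not touch.
- counter: Fixed grey tally counter box 90 x 80 x 70 mm on the table. Origin: centre of its underside. Stands between rack and chute.
- tally_pivot (a point): Pivot of the counter's lever, on its vertical axis, 77 mm above the table: the underside of the flat steel lever arm (14 mm wide, 5 mm thick).
- tally_post (a point): Centre of the orange upright post at the end of the lever, 14 mm across, 40 mm tall (from 82 to 122 mm above the table), 70 mm from the pivot.
- tally (a joint): Swing of the lever in rad, about the vertical, positive counter-clockwise seen from above. 0 at rest, 0.9 at its stop; sprung back to 0 with 1.3 N at the post at rest, 3.2 N at the stop. At rest the post lies on the counter's -x side, 0.45 rad towards +y of it; it swings towards -y.
- can: Loose can, 54 mm across, 110 mm tall; origin at the centre of its underside. Leave it alone.
- caps_bin: Loose blue open bin of black end caps, 60 x 130 x 40 mm; origin at the centre of its underside. Leave it alone.
Mind the look-alikes: they are no part of the job. Leave any purple or turquoise look-alike of the part that bears bad_driver_mid alone.

How it is judged (in metres and radians):
On the way, in this order (a step that is already met when the one before it is completed fails the run):
1. the red-tabbed driver has gone through the slot, black nose first, and is inside the chute box (z of bad_driver_mid in the frame of chute below 0.088 m and x of bad_driver_mid in the frame of chute between 0 and 0.135 m and y of bad_driver_mid in the frame of chute between -0.085 and 0.085 m and angle between bad_driver_mid's own z axis and vertical below 1.8 rad), for 0.2 s.
2. the counter's lever is swung to its stop (value of joint tally above 0.82 rad), for 0.05 s.
At the end, for the whole second after the job is handed in: The red-tabbed driver lies inside the chute box (its centre less than 88 mm above the table and within the box's walls, its tab not pointing down: z axis less than 1.8 rad from straight up), and the lever, after having been swung to within 0.08 rad of its stop, is back within 0.1 rad of rest (all of step 1 and value of joint tally below 0.1 rad); the robot touches nothing.
It fails at once if the lamp tube is touched with more than 1 N (contact force between lamp and anything else above 1 N).
It fails at once if a green-tabbed driver is moved more than 15 mm (distance of any of good_driver1_mid, good_driver2_mid from where it was at the start of the episode above 0.015 m).
It fails at once if the can or the bin is moved more than 20 mm (distance of any of can, caps_bin from where it was at the start of the episode above 0.02 m).
It also fails if it takes over 72 s, if anything falls off the work surface, if the arm or the gripper's body presses on something with over 40 N, if the wrist force passes 120 N, or if a joint passes its speed limit or range.

## Working session

There is one attempt and no reset: what is moved stays moved. The work goes in short steps, Python scripts to look and compute and a tool call to move; the robot and the scene stay as the last step left them, time stands still between calls to the robot, and variables do not carry over. Pictures are saved under pics/ and viewed, and the job is handed in when it is done.

Besides the shell and the picture viewer there is one more tool, called after "Call:" by a JSON object that holds its "op" and its "data". move_arm: Moves the arm, as the interface text tells. Its arguments: {"type":"object","properties":{"moves":{"type":"array"},"fingers":{"type":"number"},"force":{"type":"number"}},"required":["moves"]}

```bash
ls; mkdir -p pics
python3 - <<'E'
from bench import bot
import cv2,numpy as np
s=bot.get_state()
for k,v in s.items(): print(k,np.round(v,4).tolist())
print(bot.tip_reach)
for n in("scene","top"):
    im=bot.read_camera(n); cv2.imwrite(f"pics/{n}0.png",im[:,:,::-1])
    i=bot.camera_info(n); print(n,i["fx"],i["fy"],i["cx"],i["cy"]); print(np.round(i["extrinsics"],4).tolist())
E
```

```text
pics
time 0.0
joint_pos [-69.0697, 35.2898, -0.7235, 81.6414, 0.4658, 63.2193, -2.3141]
dq [-0.0499, -0.0064, -0.0711, -0.0884, 0.0716, 0.173, -0.0431]
tau [0.0002, -45.8938, 0.2093, -16.5745, -0.0609, 0.0206, 0.0003]
position [0.2479, 0.6001, 0.2365]
ee_rot [[-0.0009, -0.9243, 0.3818], [-0.0024, 0.3818, 0.9243], [-1.0, -0.0001, -0.0026]]
force [0.3646, 0.6514, -0.9593]
wrist_torque [-0.0144, 0.0269, -0.0207]
grip_width 0.093
0.019
scene 502.0096194389408 502.0096194389408 319.353753403015 197.32635030719132
[[-0.5128, 0.8583, -0.019, 0.2838], [0.6225, 0.3565, -0.6967, -0.2421], [-0.5912, -0.3691, -0.7171, 1.5923], [0.0, 0.0, 0.0, 1.0]]
top 378.2813160019508 378.2813160019508 315.1064539746077 203.91560015938265
[[-0.0214, -0.9996, 0.0177, -0.0158], [-0.9945, 0.0195, -0.1025, 0.5705], [0.1021, -0.0198, -0.9946, 0.9291], [0.0, 0.0, 0.0, 1.0]]
```

View pics/scene0.png

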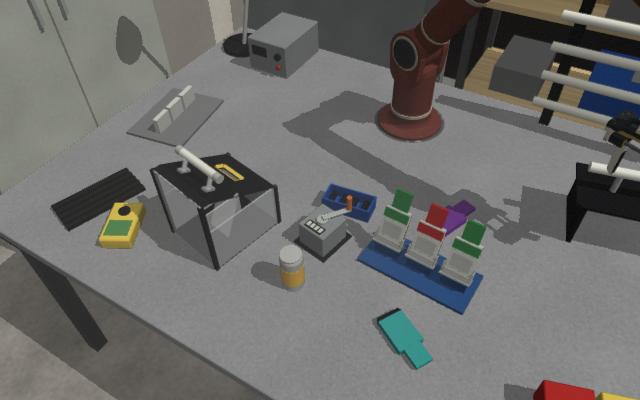

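View pics/top0.png

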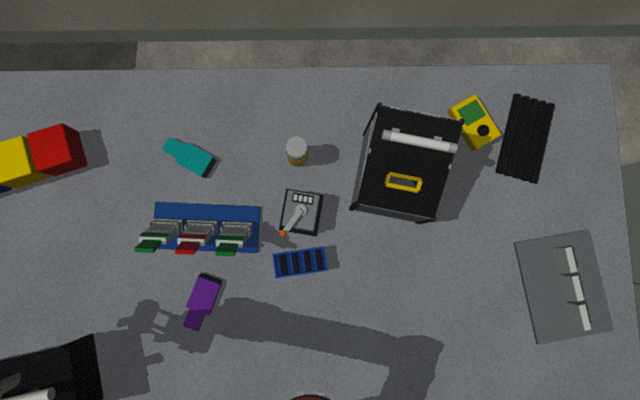

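The scene view shows the rack (360–480, 190–300) with the red tab at about (437,215), between two green ones. The chute is at (150–280, 150–260) and the counter at (325,230). In the top view the rack is on the left, with the red tab at (188,250). The chute is on the right, with its yellow slot at (404,183) and the lamp at (420,141). I'll zoom in on these.

```bash
cat > h.py <<'E'
import numpy as np, cv2
from bench import bot
def cam(n):
    i=bot.camera_info(n); K=np.array([[i["fx"],0,i["cx"]],[0,i["fy"],i["cy"]],[0,0,1]]); return K,np.array(i["extrinsics"])
C={n:cam(n) for n in("scene","top")}
def ray(n,uv):
    K,E=C[n]; R=E[:3,:3]; c=-R.T@E[:3,3]; d=R.T@np.linalg.solve(K,[uv[0],uv[1],1.]); return c,d/np.linalg.norm(d)
def onz(n,uv,z):
    c,d=ray(n,uv); return c+d*(z-c[2])/d[2]
def onplane(n,uv,p,nn):
    c,d=ray(n,uv); return c+d*(np.dot(p-c,nn)/np.dot(d,nn))
def tri(a,b):
    c1,d1=ray("scene",a); c2,d2=ray("top",b)
    A=np.c_[d1,-d2]; t=np.linalg.lstsq(A,c2-c1,rcond=None)[0]
    p,q=c1+t[0]*d1,c2+t[1]*d2; return (p+q)/2,np.linalg.norm(p-q)
def proj(n,p):
    K,E=C[n]; q=K@(E[:3,:3]@np.asarray(p)+E[:3,3]); return q[:2]/q[2]
E
python3 - <<'E'
import cv2
s=cv2.imread("pics/scene0.png");t=cv2.imread("pics/top0.png")
def crop(im,x0,y0,x1,y1,f,n): cv2.imwrite("pics/"+n,cv2.resize(im[y0:y1,x0:x1],None,fx=f,fy=f,interpolation=cv2.INTER_CUBIC))
crop(s,350,180,490,310,5,"s_rack.png");crop(t,125,190,335,285,3.8,"t_rack.png")
crop(s,145,135,285,265,4.5,"s_ch.png");crop(t,340,95,470,230,4.4,"t_ch.png")
crop(s,270,180,390,300,5,"s_cnt.png")
E
```

```text
(no output)
```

View pics/s_rack.png

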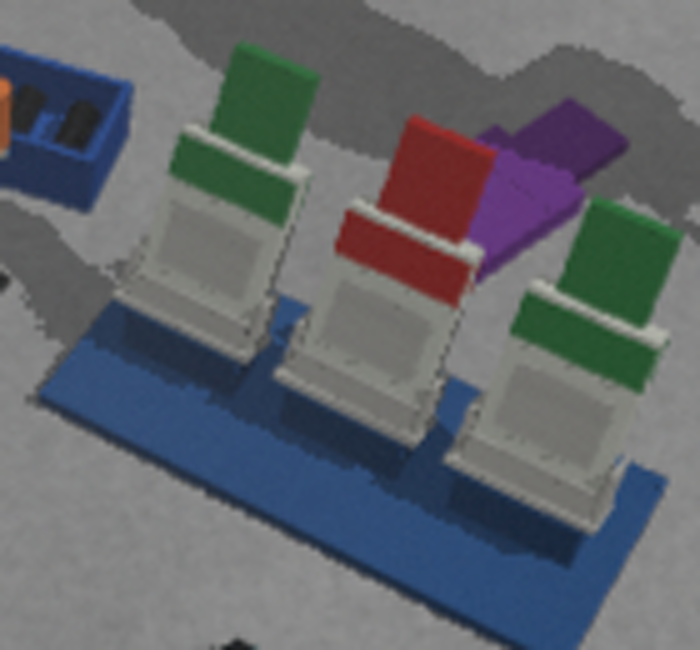

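View pics/t_rack.png

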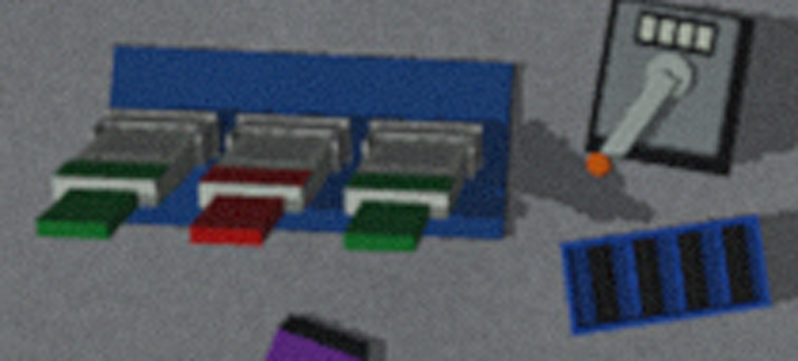

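View pics/s_ch.png

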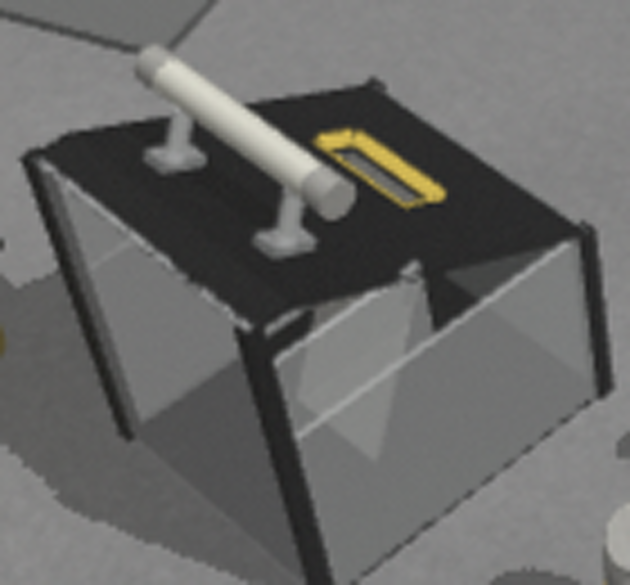

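View pics/t_ch.png

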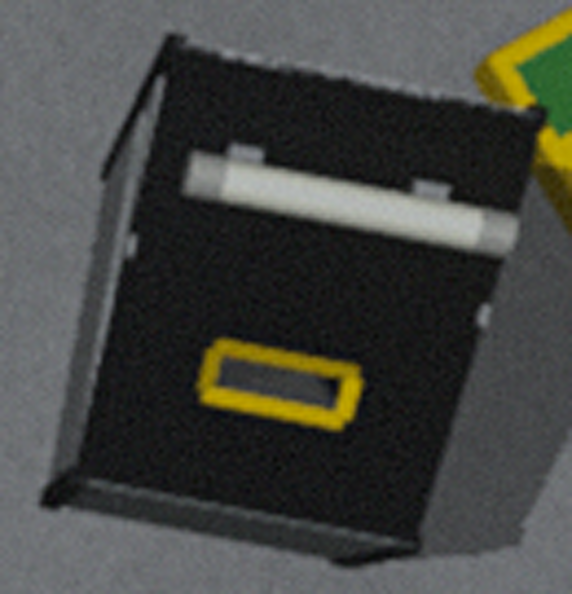

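View pics/s_cnt.png

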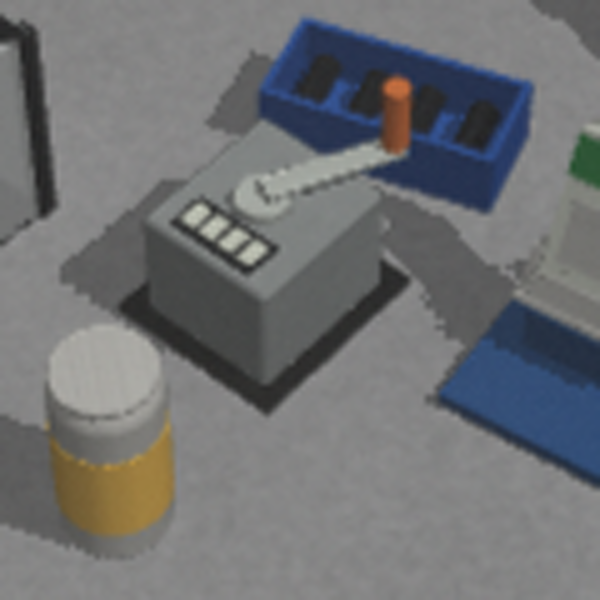

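Run:
```python
from h import *
np.set_printoptions(precision=4,suppress=True)
I={n:cv2.imread(f"pics/{n}0.png") for n in("scene","top")}
H={n:cv2.cvtColor(cv2.resize(I[n],None,fx=4,fy=4,interpolation=cv2.INTER_CUBIC),cv2.COLOR_BGR2HSV) for n in I}
def blobs(n,lo,hi,box,amin=100):
    m=cv2.inRange(H[n],lo,hi); b=np.zeros_like(m); x0,y0,x1,y1=[4*v for v in box]; b[y0:y1,x0:x1]=m[y0:y1,x0:x1]
    cs,_=cv2.findContours(b,cv2.RETR_EXTERNAL,cv2.CHAIN_APPROX_NONE)
    return sorted([c for c in cs if cv2.contourArea(c)>amin],key=cv2.contourArea,reverse=True)
f=lambda p:(np.asarray(p,float)+.5)/4-.5
def poly(c,k=4):
    h=cv2.convexHull(c); 
    return f(cv2.approxPolyN(h,k)[0])
Y={}
for n,box in(("scene",(210,155,250,190)),("top",(380,165,430,200))):
    c=blobs(n,(20,120,90),(35,255,255),box)
    print(n,[cv2.contourArea(x)/16 for x in c]); allc=np.vstack([x for x in c if cv2.contourArea(x)>200])
    r=cv2.minAreaRect(allc); print(" rect ctr",f(r[0]),np.array(r[1])/4,r[2]); q=poly(allc); print(" poly\n",q); Y[n]=(q,f(r[0]))
    M=cv2.moments(cv2.convexHull(allc)); g=f((M['m10']/M['m00'],M['m01']/M['m00'])); print(" hull centroid",g); Y[n]+=(g,)
p,e=tri(Y["scene"][2],Y["top"][2]); print("slot tri",p,e)
for z in(.160,.1645):print(z,onz("scene",Y["scene"][2],z),onz("top",Y["top"][2],z))
for n,lo,hi,nm in(("scene",(0,120,60),(8,255,255),"red"),("top",(0,120,60),(8,255,255),"red"),("scene",(55,100,40),(75,255,255),"green"),("top",(55,100,40),(75,255,255),"green")):
    for c in blobs(n,lo,hi,(350,180,490,310) if n=="scene" else (125,190,335,285)):
        print(n,nm,cv2.contourArea(c)/16,poly(c).tolist())
for n,box in(("scene",(330,180,365,225)),("top",(270,220,300,245))):
    for c in blobs(n,(5,150,110),(16,255,255),box,40): print(n,"orange",cv2.contourArea(c)/16,f(cv2.minAreaRect(c)[0]),cv2.boundingRect(c),poly(c).tolist())
```

```text
scene [225.90625]
 rect ctr [229.0787 171.7784] [31.1627  8.9933] 34.875328063964844
 poly
 [[246.625 178.375]
 [234.375 180.875]
 [211.375 164.875]
 [223.875 162.625]]
 hull centroid [229.1107 171.8184]
top [526.84375]
 rect ctr [403.2596 181.9519] [36.5757 15.4932] 11.309932708740234
 poly
 [[423.125 178.125]
 [418.875 192.875]
 [383.625 185.875]
 [387.375 170.875]]
 hull centroid [403.1957 181.9202]
slot tri [ 0.6009 -0.2193  0.1647] 9.183435841875004e-05
0.16 [ 0.5972 -0.223   0.16  ] [ 0.6017 -0.2206  0.16  ]
0.1645 [ 0.6007 -0.2194  0.1645] [ 0.601  -0.2194  0.1645]
scene red 337.9375 [[448.375, 209.375], [441.125, 228.625], [424.875, 220.875], [431.625, 202.125]]
scene red 217.8125 [[444.375, 232.875], [440.625, 240.875], [416.375, 229.625], [419.125, 221.375]]
top red 121.6875 [[194.875, 241.375], [193.625, 254.125], [172.125, 253.375], [181.375, 241.375]]
top red 12.71875 [[190.625, 233.875], [190.125, 237.125], [178.125, 237.125], [181.125, 233.375]]
top red 6.625 [[197.125, 241.875], [194.625, 245.625], [190.625, 243.125], [192.125, 241.875]]
scene green 364.625 [[485.875,
[... 346 characters left out ...]
213.875], [386.125, 206.375]]
top green 222.09375 [[162.375, 239.875], [152.625, 252.375], [130.125, 251.375], [142.875, 239.875]]
top green 218.375 [[237.875, 243.875], [233.625, 255.625], [212.875, 255.625], [220.375, 242.625]]
top green 80.0625 [[169.625, 232.875], [165.875, 236.625], [139.625, 235.375], [142.125, 231.875]]
top green 79.5 [[243.375, 236.125], [243.375, 239.625], [215.875, 238.875], [218.625, 234.875]]
scene orange 42.5 [348.875 202.25 ] (1387, 783, 21, 56) [[351.375, 196.125], [351.125, 208.125], [347.875, 209.625], [345.875, 194.625]]
top orange 26.71875 [281.875 232.75 ] (1117, 921, 25, 24) [[284.875, 231.375], [284.875, 235.625], [277.875, 235.625], [280.125, 228.625]]
```

Run:
```python
from h import *
np.set_printoptions(precision=4,suppress=True)
T=lambda nm,a,b:(print(nm,*tri(a,b)),tri(a,b)[0])[1]
pp=T("slot+x+y",(234.4,180.9),(387.4,170.9));pm=T("slot+x-y",(211.4,164.9),(423.1,178.1))
mp=T("slot-x+y",(246.6,178.4),(383.6,185.9));mm=T("slot-x-y",(223.9,162.6),(418.9,192.9))
d=(pp-pm)+(mp-mm); print("slot y yaw",np.degrees(np.arctan2(-d[0],d[1])),"len",np.linalg.norm(d)/2)
d=(pp-mp)+(pm-mm); print("slope",np.degrees(np.arctan2(d[2],np.hypot(*d[:2]))),np.degrees(np.arctan2(d[1],d[0])))
# chute corners from crops
sc=lambda x,y:(145+x/4.5,135+y/4.5); tc=lambda x,y:(340+x/4.4,95+y/4.4)
a=T("chute near +y top",sc(588,230),tc(62,482)); b=T("near -y top",sc(376,85),tc(410,545)); c=T("far +y top",sc(250,325),tc(175,42)); e=T("far -y top",sc(35,155),tc(540,117))
for u,v in((b,a),(e,c)): w=v-u; print(np.degrees(np.arctan2(-w[0],w[1])),np.linalg.norm(w))
for u,v in((a,c),(b,e)): w=v-u; print(np.degrees(np.arctan2(w[1],w[0])),np.linalg.norm(w),w)
# lamp end centres
l1=T("lamp +y",sc(338,195),tc(187,172));l2=T("lamp -y",sc(152,67),tc(515,232)); w=l1-l2;print(np.degrees(np.arctan2(-w[0],w[1])),np.linalg.norm(w))
# rack
sr=lambda x,y:(350+x/5,180+y/5); tr=lambda x,y:(125+x/3.8,190+y/3.8)
for nm,a,b in(("red end -x edge",(448.4,209.4),(174.7,254)),("red -y",(431.6,202.1),(193.5,254.1)),
 ("red base +y",(441.1,228.6),tr(204,199)),("red base -y",(424.9,220.9),tr(283,199)),
 ("g(+y) end +y",(485.9,226.1),tr(38,234)),("g+ -y",(468.4,218.4),tr(112,236)),("g(-y) end +y",(413.4,194.6),tr(346,247)),("g- -y",(397.4,187.4),tr(417,248)),
 ("rack far -y",sr(38,395),tr(514,64)),("rack near +y",sr(665,480),(0,0)),):
    T(nm,a,b)
u=onz("top",tr(514,64),0.012);v=onz("top",tr(117,45),0.012);print("rack far corners top",u,v,np.degrees(np.arctan2(-(v-u)[0],(v-u)[1])))
u=onz("top",tr(502,238),0.012);print("near -y",u); u=onz("scene",sr(40,392),.012);v=onz("scene",sr(575,645),.012);print("scene far",u,v,np.degrees(np.arctan2(-(v-u)[0],(v-u)[1])))
# post
T("post",(348.9,202.3),(281.9,232.75)); print(onz("top",(281.9,232.75),.12),onz("scene",(349,195.5),.122))
```

```text
slot+x+y [ 0.6248 -0.184   0.1715] 0.0002548606540665933
slot+x-y [ 0.6084 -0.2631  0.1726] 0.0040310256835784705
slot-x+y [ 0.5932 -0.176   0.1575] 0.0029627211592686514
slot-x-y [ 0.5768 -0.2547  0.1597] 0.000775916203855319
slot y yaw -11.733550597951227 len 0.08064429415693197
slope 22.431110611520435 -14.611317366147988
chute near +y top [ 0.5575 -0.1155  0.1301] 0.0035483189236525407
near -y top [ 0.52   -0.2921  0.1294] 0.0018839167424911543
far +y top [ 0.7576 -0.1635  0.2163] 0.0014654150248040855
far -y top [ 0.7189 -0.3378  0.2133] 0.001825259238166777
-11.989255401458607 0.18057248256580544
-12.504492021179516 0.17857362487478864
-13.47286068822977 0.22311177948657526 [ 0.2001 -0.0479  0.0862]
-12.914822815961053 0.22070972044392212 [ 0.199  -0.0456  0.0839]
lamp +y [ 0.687  -0.162   0.2417] 0.0001584228426989036
lamp -y [ 0.6563 -0.3112  0.2367] 0.0050372720084703735
-11.62386957284467 0.1524126088175116
red end -x edge [0.4551 0.2766 0.1628] 0.0016745217426727252
red -y [0.454  0.2365 0.1641] 0.0013137083071930152
red base +y [0.4812 0.2786 0.1263] 0.006811563560102986
red base -y [0.4787 0.2358 0.1245] 0.0002642839732015272
g(+y) end +y [0.4616 0.362  0.1622] 0.00019494752973122427
g+ -y [0.4592 0.3218 0.1617] 0.0020152433453766586
g(-y) end +y [0.4504 0.1903 0.1611] 0.0009798953542354168
g- -y [0.449  0.1499 0.1631] 0.0007843780762901207
rack far -y [0.5674 0.115  0.0047] 0.001643356781664786
rack near +y [0.8274 0.4158 0.4688] 0.014631902448228122
rack far corners top [0.5671 0.1134 0.012 ] [0.5852 0.3803 0.012 ] -3.88756423612505
near -y [0.4504 0.1221 0.012 ]
scene far [0.5699 0.118  0.012 ] [0.5751 0.3855 0.012 ] -1.1200763456478873
post [0.497  0.0517 0.106 ] 0.0009275351267598207
[0.4964 0.0512 0.12  ] [0.4911 0.0478 0.122 ]
```

```bash
cat >> h.py <<'E'
def yax(yaw): a=np.radians(yaw); return np.array([-np.sin(a),np.cos(a),0])
def plan(target,yaw=None):
    s=bot.get_state(); R=np.array(s["ee_rot"]); d=R.T@(np.array(target)-s["position"])*100
    tz=R[:,2]; now=np.degrees(np.arctan2(-tz[0],tz[1]))
    return np.round(d,2).tolist(), None if yaw is None else round(float(now-yaw),2)
def st():
    s=bot.get_state(); R=np.array(s["ee_rot"]); tz=R[:,2]
    print("t",round(s["time"],2),"p",np.round(s["position"],4),"yaw",round(np.degrees(np.arctan2(-tz[0],tz[1])),2),"down",np.round(R[:,0],3),"F",np.round(s["force"],1),"w",round(s["grip_width"],4))
def zr(yaw,lean=25.):  # driver / slot z and x axes
    a=np.radians(yaw); x=np.array([np.cos(a),np.sin(a),0]); l=np.radians(lean); u=np.array([0,0,1.])
    return -np.sin(l)*x+np.cos(l)*u, np.cos(l)*x+np.sin(l)*u
E
python3 -c "
from h import *
st();print(plan([.4635,.2557,.26],-3.6))"
```

```text
t 0.1 p [0.248  0.6001 0.2366] yaw -22.45 down [-0.001 -0.002 -1.   ] F [-1.  -0.3 -0.4] w 0.093
([-2.28, -33.07, -23.61], -18.85)
```

Call:
{"op": "move_arm", "data": {"moves": [[[-1.0,-2.0,-1.5,-1.2],[-2.0,-5.0,-3.6,-3],[-2.3,-8.5,-6.1,-5],[-2.3,-12,-8.6,-7],[-2.3,-15.5,-11.1,-9],[-2.3,-19,-13.6,-11],[-2.3,-22.5,-16.1,-13],[-2.3,-26,-18.6,-15],[-2.3,-29.5,-21.1,-17],[-2.3,-33.1,-23.6,-18.8]]], "fingers": 0.3}}

```text
time: 1.1
position: [0.4641, 0.2541, 0.2599]
ee_rot: [[-0.002, -0.998, 0.062], [-0.002, 0.062, 0.998], [-1.0, 0.001, -0.002]]
force: [0.3, 0.1, -0.5]
grip_width: 0.0607
```

```bash
python3 -c "
from h import *
st();print(plan([.4635,.2557,.26],-3.6))
for n in('scene','top'):
    im=bot.read_camera(n)[:,:,::-1]; cv2.imwrite(f'pics/{n}1.png',im)
st()"
```

```text
t 1.1 p [0.4641 0.2541 0.2599] yaw -3.54 down [-0.002 -0.002 -1.   ] F [ 0.3  0.1 -0.5] w 0.0607
([-0.01, 0.07, 0.16], 0.06)
t 1.2 p [0.4679 0.2476 0.2598] yaw -4.38 down [ 0.001 -0.007 -1.   ] F [ 0.3 -0.1 -0.1] w 0.0602
```

View pics/scene1.png

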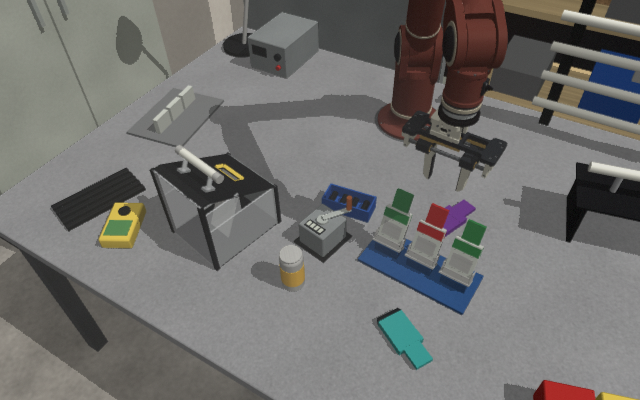

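View pics/top1.png

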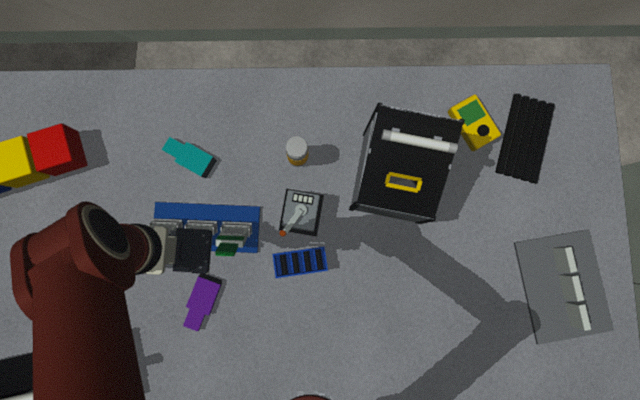

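The gripper stands over the red driver in the scene view, with fingertips at about (430,175) and (462,185), and the rack is undisturbed. The arm drifts slightly after fast moves, so I'll let it settle and then re-plan.

Call:
{"op": "move_arm", "data": {"moves": [[[0,0,0,0],[0,0,0,0],[0,0,0,0]]]}}

```text
time: 1.5
position: [0.467, 0.249, 0.2596]
ee_rot: [[0.0, -0.997, 0.074], [-0.007, 0.074, 0.997], [-1.0, -0.001, -0.007]]
force: [-0.2, 0.4, 0.2]
grip_width: 0.0603
```

```bash
python3 -c "
from h import *
st();print(plan([.4635,.2557,.1555],-3.6))"
```

```text
t 1.5 p [0.467  0.249  0.2596] yaw -4.24 down [ 0.    -0.007 -1.   ] F [-0.2  0.4  0.2] w 0.0603
([10.41, 0.41, 0.72], -0.64)
```

Call:
{"op": "move_arm", "data": {"moves": [[[0,0.2,0.4,-0.4],[0.5,0.4,0.7,-0.6],[1.5,0.4,0.7,-0.6],[2.5,0.4,0.7,-0.6],[3.5,0.4,0.7,-0.6],[4.5,0.4,0.7,-0.6],[5.3,0.4,0.7,-0.6],[5.9,0.4,0.7,-0.6],[6.2,0.4,0.7,-0.6],[6.2,0.4,0.7,-0.6]]]}}

```text
time: 2.5
position: [0.4635, 0.2557, 0.1972]
ee_rot: [[-0.0, -0.998, 0.064], [-0.007, 0.064, 0.998], [-1.0, -0.0, -0.007]]
force: [-0.5, 0.3, -0.4]
grip_width: 0.0603
```

```bash
python3 -c "
from h import *
st();print(plan([.4635,.2557,.1555],-3.6))
im=bot.read_camera('scene')[:,:,::-1]; cv2.imwrite('pics/s2.png',cv2.resize(im[90:290,340:520],None,fx=4,fy=3,interpolation=cv2.INTER_CUBIC))"
```

```text
t 2.5 p [0.4635 0.2557 0.1972] yaw -3.65 down [-0.    -0.007 -1.   ] F [-0.5  0.3 -0.4] w 0.0603
([4.17, -0.0, 0.03], -0.05)
```

View pics/s2.png

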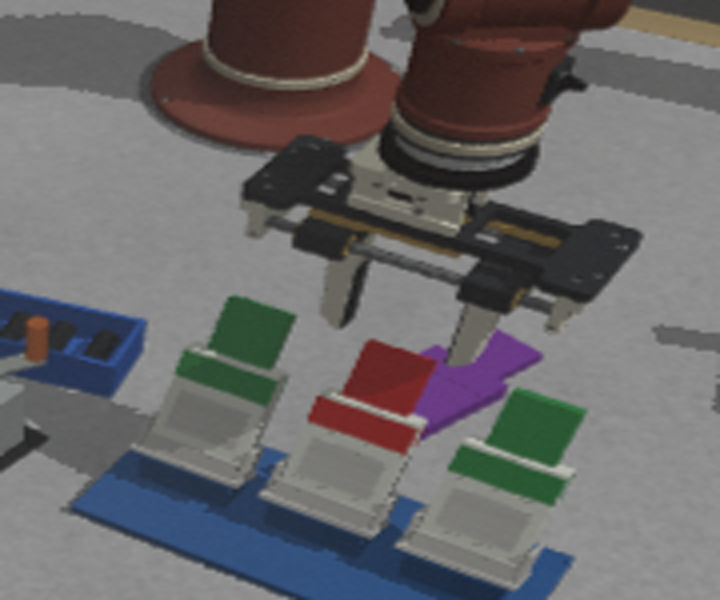

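The fingers straddle the red tab, with tips at about (425,195) and (457,210) in the full image. I'll go down and grip.

Call:
{"op": "move_arm", "data": {"moves": [[[0.8,0,0,0],[1.6,0,0,0],[2.4,0,0,0],[3.2,0,0,0],[3.8,0,0,0],[4.2,0,0,0],[4.2,0,0,0],[4.2,0,0,0]]]}}

```text
time: 3.35
position: [0.4638, 0.2557, 0.1556]
ee_rot: [[0.001, -0.998, 0.064], [-0.007, 0.064, 0.998], [-1.0, -0.001, -0.007]]
force: [0.2, 0.0, 0.0]
grip_width: 0.0609
```

Call:
{"op": "move_arm", "data": {"moves": [[[0,0,0,0],[0,0,0,0],[0,0,0,0],[0,0,0,0],[0,0,0,0],[0,0,0,0],[0,0,0,0],[0,0,0,0]]], "fingers": -1, "force": 50}}

```text
time: 4.15
position: [0.464, 0.2561, 0.1559]
ee_rot: [[0.001, -0.998, 0.063], [-0.006, 0.063, 0.998], [-1.0, -0.002, -0.006]]
force: [0.4, 1.5, 2.0]
grip_width: 0.0396
```

```bash
python3 -c "
from h import *
st()
for n in('scene','top'):
    im=bot.read_camera(n)[:,:,::-1]; cv2.imwrite(f'pics/{n}3.png',im)
im=cv2.imread('pics/scene3.png'); cv2.imwrite('pics/s3.png',cv2.resize(im[110:290,360:500],None,fx=4,fy=3.3,interpolation=cv2.INTER_CUBIC))"
```

```text
t 4.15 p [0.464  0.2561 0.1559] yaw -3.63 down [ 0.001 -0.006 -1.   ] F [0.4 1.5 2. ] w 0.0396
```

View pics/s3.png

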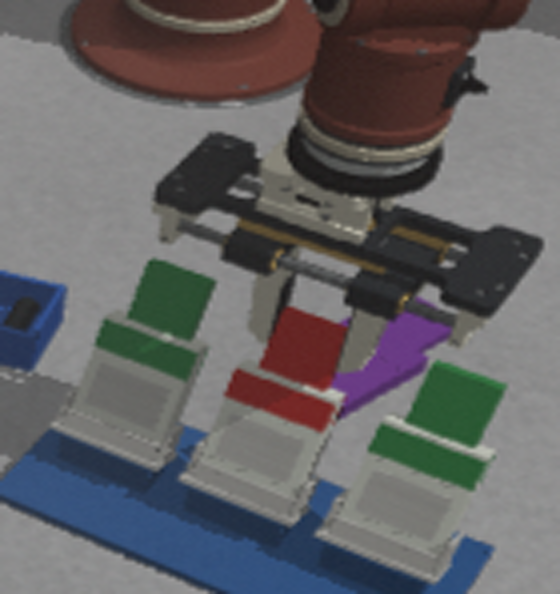

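The tab is held at 39.6 mm opening. I'll lift it along its own axis, 25° back towards the robot.

Call:
{"op": "move_arm", "data": {"moves": [[[-0.3,0.14,0,0],[-0.9,0.42,0,0],[-1.8,0.84,0,0],[-2.7,1.26,0,0],[-3.6,1.68,0,0],[-4.5,2.1,0,0],[-5.4,2.52,0,0],[-6.3,2.94,0,0],[-7.2,3.36,0,0],[-8.1,3.78,0,0]]]}}

```text
time: 5.25
position: [0.4254, 0.259, 0.2375]
ee_rot: [[0.001, -0.998, 0.063], [-0.006, 0.063, 0.998], [-1.0, -0.001, -0.006]]
force: [0.1, -0.0, -2.5]
grip_width: 0.0394
```

Call:
{"op": "move_arm", "data": {"moves": [[[-1,0,0,0],[-2.5,0,0,0],[-4,0,0,0],[-5.5,0,0,0],[-7,0,0,0],[-8,0,0,0],[-8,0,0,0],[-8,0,0,0]]]}}

```text
time: 6.05
position: [0.4251, 0.2593, 0.3172]
ee_rot: [[0.0, -0.998, 0.063], [-0.007, 0.063, 0.998], [-1.0, -0.0, -0.007]]
force: [-0.5, 0.3, -2.6]
grip_width: 0.0398
```

```bash
python3 -c "
from h import *
st()
im=bot.read_camera('scene')[:,:,::-1]; cv2.imwrite('pics/s4.png',im)
z,x=zr(-12.3); slot=np.array([.6028,-.2197,.160])
# grip geometry: tcp on tab centreline (x_d=-3), 10 mm below tab end => nose at 125 mm
for h in (.03,): 
    t=slot+z*(.125+h)-.003*x; print('pre',t,plan(t,-12.3))
"
```

```text
t 6.05 p [0.4251 0.2593 0.3172] yaw -3.63 down [ 0.    -0.007 -1.   ] F [-0.5  0.3 -2.6] w 0.0398
pre [ 0.53614131 -0.20516605  0.29920985] ([2.08, -14.03, -45.63], 8.68)
```

View pics/s4.png

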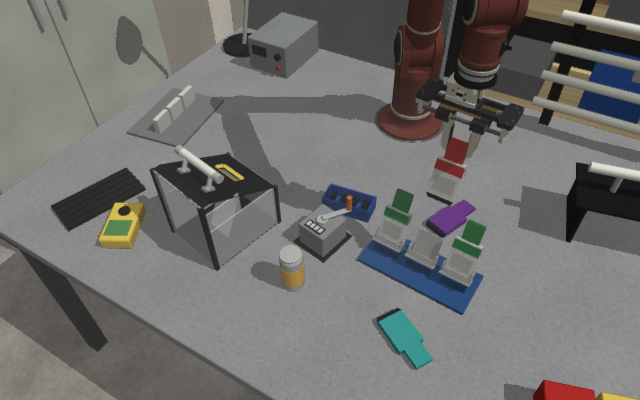

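The driver came free of its bay and hangs at (447,180), still leaning. The green drivers are unmoved. I'll carry it over towards the chute.

Call:
{"op": "move_arm", "data": {"moves": [[[0,-0.5,-1.5,0.3],[0,-1.2,-4,0.8],[0,-2,-7,1.3],[0,-2.9,-10,1.9],[0,-3.8,-13,2.5],[0,-4.6,-16,3],[0,-5.5,-19,3.6],[0,-6.3,-22,4.2],[0,-7.1,-24.5,4.6],[0,-7.5,-26,4.9]]]}}

```text
time: 7.1
position: [0.4829, -0.0091, 0.3181]
ee_rot: [[-0.002, -0.988, 0.153], [-0.009, 0.153, 0.988], [-1.0, 0.001, -0.009]]
force: [-0.3, 0.1, -2.2]
grip_width: 0.0392
```

```bash
python3 -c "
from h import *
st()
z,x=zr(-12.3); slot=np.array([.6028,-.2197,.160])
t=slot+z*(.125+.05)-.003*x; print('pre',t,plan(t,-12.3))
"
```

```text
t 7.1 p [ 0.4829 -0.0091  0.3181] yaw -8.82 down [-0.002 -0.009 -1.   ] F [-0.3  0.1 -2.2] w 0.0392
pre [ 0.52788296 -0.20336544  0.31733601] ([0.24, -7.42, -18.51], 3.48)
```

Call:
{"op": "move_arm", "data": {"moves": [[[0,-0.8,-2,0.4],[0,-1.6,-4,0.8],[0,-2.6,-6.5,1.3],[0,-3.6,-9,1.8],[0,-4.6,-11.5,2.3],[0,-5.6,-14,2.8],[0,-6.4,-16,3.1],[0,-7,-17.5,3.4],[0,-7.4,-18.5,3.5],[0,-7.4,-18.5,3.5]]]}}

```text
time: 8.1
position: [0.5274, -0.2046, 0.3193]
ee_rot: [[-0.003, -0.977, 0.215], [-0.01, 0.215, 0.976], [-1.0, 0.001, -0.01]]
force: [-0.1, 0.2, -2.3]
grip_width: 0.0396
```

Call:
{"op": "move_arm", "data": {"moves": [[[0,0,0,0],[0,0,0,0],[0,0,0,0]]]}}

```text
time: 8.4
position: [0.5275, -0.2034, 0.3195]
ee_rot: [[-0.003, -0.977, 0.214], [-0.009, 0.214, 0.977], [-1.0, 0.001, -0.009]]
force: [0.7, -0.4, -2.0]
grip_width: 0.0393
```

```bash
python3 -c "
from h import *
st()
z,x=zr(-12.3); slot=np.array([.6028,-.2197,.160])
t=slot+z*(.125+.05)-.003*x; print('pre',t,plan(t,-12.3))
for n in('scene','top'):
    im=bot.read_camera(n)[:,:,::-1]; cv2.imwrite(f'pics/{n}5.png',im)
im=cv2.imread('pics/scene5.png'); cv2.imwrite('pics/s5.png',cv2.resize(im[60:220,140:300],None,fx=5,fy=3.7,interpolation=cv2.INTER_CUBIC))
im=cv2.imread('pics/top5.png'); cv2.imwrite('pics/t5.png',cv2.resize(im[100:240,330:490],None,fx=5,fy=4,interpolation=cv2.INTER_CUBIC))
"
```

```text
t 8.4 p [ 0.5275 -0.2034  0.3195] yaw -12.34 down [-0.003 -0.009 -1.   ] F [ 0.7 -0.4 -2. ] w 0.0393
pre [ 0.52788296 -0.20336544  0.31733601] ([0.21, -0.03, 0.02], -0.04)
```

View pics/s5.png

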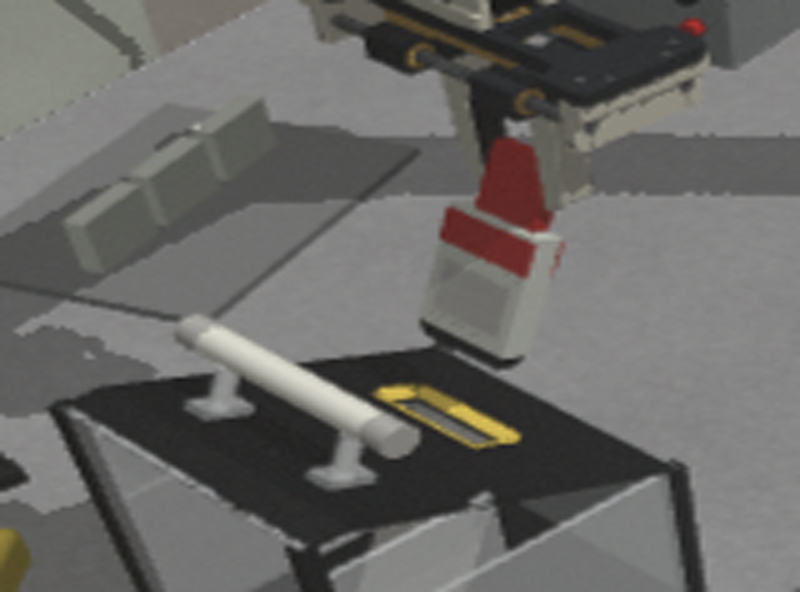

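View pics/t5.png

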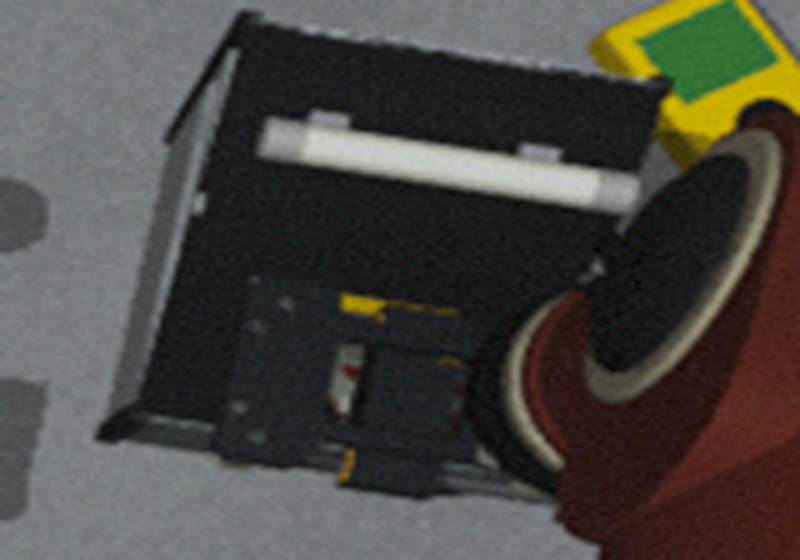

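The top view is blocked by the hand. In the scene view the driver hangs above and behind the slot, with its nose at about (234,157) and the slot at (229,172). I'll compare the driver's predicted corners with the image to check its lean and offset in the grip.

```bash
cat >> h.py <<'E'
def drv(tcp,yaw,lean=25.,below=.010,dx=-.003,dy=0.):
    """pts of driver: TCP at driver coords (dx,dy,67.5-below)"""
    z,x=zr(yaw,lean); y=yax(yaw); m=np.array(tcp)-z*(.0675-below)-x*dx-y*dy
    return lambda a,b,c: m+x*a+y*b+z*c
E
python3 - <<'E'
from h import *
s=bot.get_state(); im=cv2.imread('pics/scene5.png'); big=cv2.resize(im[60:220,140:300],None,fx=5,fy=3.7,interpolation=cv2.INTER_CUBIC)
g=drv(s["position"],-12.34)
P={"top+x-y":(.008,-.03,.0225),"top+x+y":(.008,.03,.0225),"low+x-y":(.008,-.03,-.0575),"low+x+y":(.008,.03,-.0575),"nose+x-y":(.005,-.0265,-.0675),"nose+x+y":(.005,.0265,-.0675),"low-x+y":(-.008,.03,-.0575),"top-x+y":(-.008,.03,.0225),"nose-x+y":(-.005,.0265,-.0675),
"end+x-y":(.002,-.02,.0675),"end+x+y":(.002,.02,.0675)}
for k,v in P.items():
    u=proj("scene",g(*v)); print(k,np.round(u,1)); cv2.circle(big,(int((u[0]+.5-140)*5),int((u[1]+.5-60)*3.7)),3,(0,255,0),-1)
cv2.imwrite("pics/s5o.png",big[:450])
E
```

```text
top+x-y [229.3 113.7]
top+x+y [246.5 124.4]
low+x-y [222.7 145.2]
low+x+y [239.3 156.4]
nose+x-y [223.8 149.5]
nose+x+y [238.4 159.5]
low-x+y [244.4 155.6]
top-x+y [251.8 123.9]
nose-x+y [241.6 158.9]
end+x-y [238.   96.7]
end+x+y [249.8 103.6]
```

View pics/s5o.png

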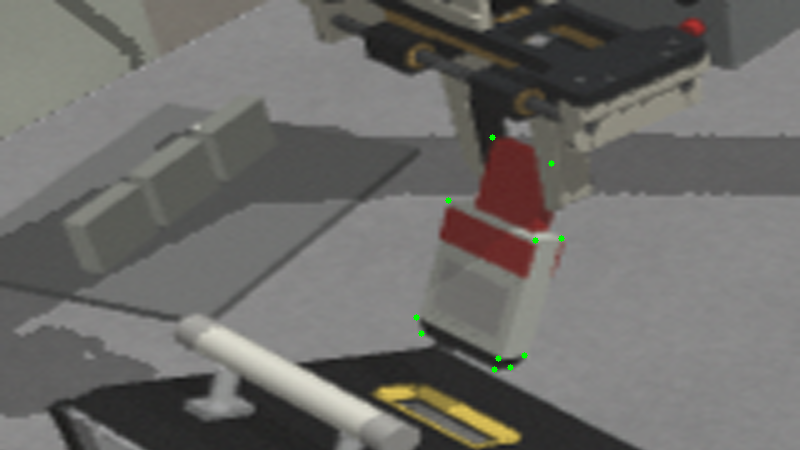

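Run:
```python
from h import *
s=bot.get_state(); im=cv2.imread('pics/scene5.png'); x0,y0,f=212,92,11
big=cv2.resize(im[y0:y0+75,x0:x0+50],None,fx=f,fy=f,interpolation=cv2.INTER_CUBIC)[:,:]
g=drv(s["position"],-12.34)
b=.0225
E=[((.008,-.03,b),(.008,.03,b)),((.008,.03,b),(.008,.03,-.0575)),((.008,.03,-.0575),(.008,-.03,-.0575)),((.008,-.03,-.0575),(.008,-.03,b)),((.008,.03,b),(-.008,.03,b)),((-.008,.03,b),(-.008,.03,-.0575)),((-.008,.03,-.0575),(.008,.03,-.0575)),
((.005,-.0265,-.0675),(.005,.0265,-.0675)),((.002,-.02,.0675),(.002,.02,.0675)),((.002,-.02,.0675),(.002,-.02,b)),((.002,.02,.0675),(.002,.02,b))]
t=lambda v:tuple(int(a) for a in ((proj("scene",g(*v))+.5-[x0,y0])*f))
for a,c in E: cv2.line(big,t(a),t(c),(0,255,0),1)
cv2.imwrite("pics/s5p.png",cv2.resize(big,None,fx=.72,fy=.72,interpolation=cv2.INTER_AREA))
```

```text
(no output)
```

View pics/s5p.png

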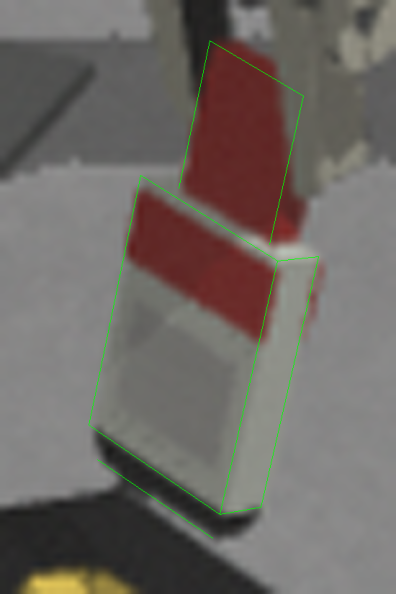

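The predicted outline matches the held driver to within about 1 px (roughly 2 mm), and the lean is right. I'll lower it along the slot axis.

Call:
{"op": "move_arm", "data": {"moves": [[[0.6,-0.2,0,0],[1.2,-0.5,0,0],[1.8,-0.75,0,0],[2.4,-1.05,0,0],[3.0,-1.3,0,0],[3.5,-1.55,0,0],[3.8,-1.7,0,0],[3.8,-1.7,0,0],[3.8,-1.7,0,0]]]}}

```text
time: 9.4
position: [0.5441, -0.2079, 0.2816]
ee_rot: [[-0.003, -0.977, 0.214], [-0.009, 0.214, 0.977], [-1.0, 0.001, -0.01]]
force: [0.1, -0.2, -3.3]
grip_width: 0.0396
```

```bash
python3 -c "
from h import *
st()
z,x=zr(-12.3); slot=np.array([.6028,-.2197,.160])
t=slot+z*(.125+.01)-.003*x; print('pre',t,plan(t,-12.3))
im=bot.read_camera('scene')[:,:,::-1]; cv2.imwrite('pics/scene6.png',im)
x0,y0,f=200,100,8
cv2.imwrite('pics/s6.png',cv2.resize(im[y0:y0+90,x0:x0+65],None,fx=f,fy=f*.8,interpolation=cv2.INTER_CUBIC))
"
```

```text
t 9.4 p [ 0.5441 -0.2079  0.2816] yaw -12.37 down [-0.003 -0.009 -1.   ] F [ 0.1 -0.2 -3.3] w 0.0396
pre [ 0.54439965 -0.20696666  0.2810837 ] ([0.05, -0.01, 0.1], -0.07)
```

View pics/s6.png

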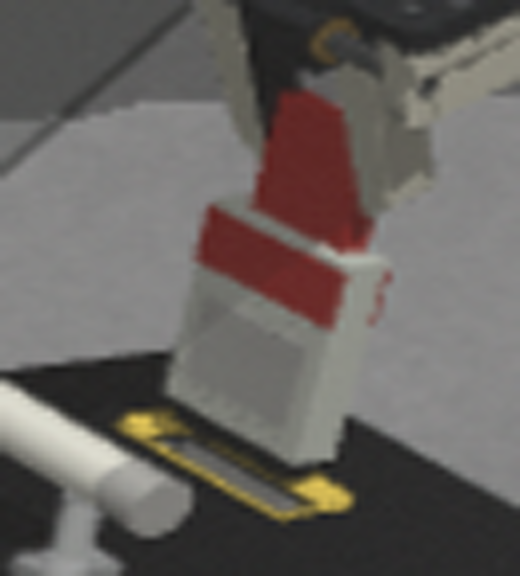

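The nose is just above the yellow lips, with its lower edge running from about (221,163) to (241,173) and parallel to the slot. I'll go on in small steps and watch the force.

Call:
{"op": "move_arm", "data": {"moves": [[[0.2,-0.1,0.1,0],[0.4,-0.2,0.1,0],[0.6,-0.3,0.1,0],[0.8,-0.4,0.1,0],[0.8,-0.4,0.1,0]]]}}

```text
time: 9.95
position: [0.5481, -0.2078, 0.2733]
ee_rot: [[-0.003, -0.977, 0.214], [-0.009, 0.214, 0.977], [-1.0, 0.001, -0.01]]
force: [-0.2, -1.2, -1.8]
grip_width: 0.0395
```

```bash
python3 -c "
from h import *
st()
z,x=zr(-12.3); slot=np.array([.6028,-.2197,.160])
t=slot+z*(.125+.0)-.003*x; print('pre',t,plan(t,-12.3))
im=bot.read_camera('scene')[:,:,::-1]; cv2.imwrite('pics/scene7.png',im)
x0,y0,f=200,100,8
cv2.imwrite('pics/s7.png',cv2.resize(im[y0:y0+90,x0:x0+65],None,fx=f,fy=f*.8,interpolation=cv2.INTER_CUBIC))
"
```

```text
t 9.95 p [ 0.5481 -0.2078  0.2733] yaw -12.37 down [-0.003 -0.009 -1.   ] F [-0.2 -1.2 -1.8] w 0.0395
pre [ 0.54852883 -0.20786697  0.27202062] ([0.12, -0.04, 0.0], -0.07)
```

View pics/s7.png

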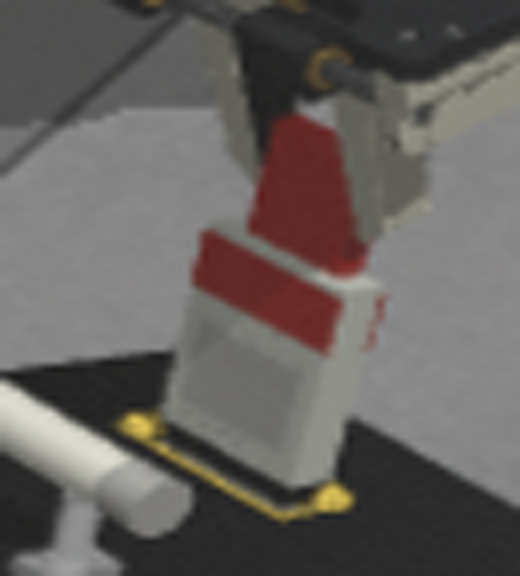

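The nose is between the lips, with yellow left over about equally at both ends (about (217,166) and (241,177)). The force is near zero, so I'll continue.

Call:
{"op": "move_arm", "data": {"moves": [[[0.2,-0.1,0,0],[0.4,-0.2,0,0],[0.6,-0.3,0,0],[0.8,-0.4,0,0],[1.0,-0.5,0,0]]]}}

```text
time: 10.5
position: [0.5535, -0.2092, 0.2636]
ee_rot: [[-0.002, -0.977, 0.214], [-0.01, 0.214, 0.977], [-1.0, -0.0, -0.01]]
force: [0.2, -0.0, -1.5]
grip_width: 0.0398
```

```bash
python3 -c "
from h import *
st()
z,x=zr(-12.3); slot=np.array([.6028,-.2197,.160])
for h in(-.01,-.03,-.095):
  t=slot+z*(.125+h)-.003*x; print(h,t,plan(t,-12.3))
"
```

```text
t 10.5 p [ 0.5535 -0.2092  0.2636] yaw -12.37 down [-0.002 -0.01  -1.   ] F [ 0.2 -0.  -1.5] w 0.0398
-0.01 [ 0.552658   -0.20876728  0.26295754] ([0.06, 0.09, 0.02], -0.07)
-0.03 [ 0.56091634 -0.21056789  0.24483138] ([1.87, -0.75, 0.04], -0.07)
-0.095 [ 0.58775597 -0.21641987  0.18592138] ([7.76, -3.5, 0.1], -0.07)
```

Call:
{"op": "move_arm", "data": {"moves": [[[0.3,-0.1,0,0],[0.6,-0.2,0,0],[0.9,-0.35,0,0],[1.2,-0.5,0,0],[1.5,-0.6,0,0],[1.8,-0.75,0,0]]]}}

```text
time: 11.1
position: [0.561, -0.2112, 0.2463]
ee_rot: [[-0.001, -0.977, 0.214], [-0.01, 0.214, 0.977], [-1.0, -0.002, -0.01]]
force: [-0.8, 0.5, 6.1]
grip_width: 0.0394
```

```bash
python3 -c "
from h import *
st()
z,x=zr(-12.3); slot=np.array([.6028,-.2197,.160])
for h in(-.03,-.05,-.095):
  t=slot+z*(.125+h)-.003*x; print(h,t,plan(t,-12.3))
im=bot.read_camera('scene')[:,:,::-1]; cv2.imwrite('pics/scene8.png',im)
x0,y0,f=200,100,8
cv2.imwrite('pics/s8.png',cv2.resize(im[y0:y0+90,x0:x0+65],None,fx=f,fy=f*.8,interpolation=cv2.INTER_CUBIC))
"
```

```text
t 11.1 p [ 0.561  -0.2112  0.2463] yaw -12.38 down [-0.001 -0.01  -1.   ] F [-0.8  0.5  6.1] w 0.0394
-0.03 [ 0.56091634 -0.21056789  0.24483138] ([0.14, 0.03, 0.06], -0.08)
-0.05 [ 0.56917469 -0.2123685   0.22670523] ([1.96, -0.82, 0.08], -0.08)
-0.095 [ 0.58775597 -0.21641987  0.18592138] ([6.04, -2.71, 0.12], -0.08)
```

View pics/s8.png

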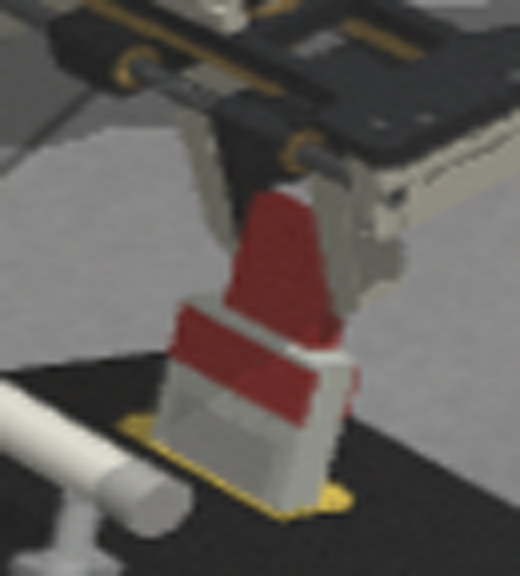

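The driver is well into the slot and the flap gives about 8 N, as expected. I'll push further down.

Call:
{"op": "move_arm", "data": {"moves": [[[0.4,-0.15,0,0],[0.8,-0.3,0,0],[1.2,-0.5,0,0],[1.6,-0.7,0.1,0],[2.0,-0.85,0.1,0],[2.4,-1.0,0.1,0],[2.8,-1.2,0.1,0]]]}}

```text
time: 11.85
position: [0.5739, -0.2134, 0.2181]
ee_rot: [[0.001, -0.977, 0.214], [-0.011, 0.214, 0.977], [-1.0, -0.003, -0.01]]
force: [-0.7, 0.4, 5.5]
grip_width: 0.0396
```

```bash
python3 -c "
from h import *
st()
z,x=zr(-12.3); slot=np.array([.6028,-.2197,.160])
for h in(-.095,):
  t=slot+z*(.125+h)-.003*x; print(h,t,plan(t,-12.3))
"
```

```text
t 11.85 p [ 0.5739 -0.2134  0.2181] yaw -12.38 down [ 0.001 -0.011 -1.   ] F [-0.7  0.4  5.5] w 0.0396
-0.095 [ 0.58775597 -0.21641987  0.18592138] ([3.22, -1.4, 0.04], -0.08)
```

Call:
{"op": "move_arm", "data": {"moves": [[[0.4,-0.2,0,0],[0.8,-0.35,0,0],[1.2,-0.5,0,0],[1.6,-0.7,0,0],[2.0,-0.9,0,0],[2.4,-1.05,0,0],[2.8,-1.2,0,0],[3.1,-1.35,0,0],[3.1,-1.35,0,0]]]}}

```text
time: 12.75
position: [0.5883, -0.2169, 0.1868]
ee_rot: [[0.003, -0.977, 0.214], [-0.012, 0.214, 0.977], [-1.0, -0.006, -0.011]]
force: [1.7, -0.3, 2.1]
grip_width: 0.0395
```

```bash
python3 -c "
from h import *
st()
z,x=zr(-12.3); slot=np.array([.6028,-.2197,.160])
for h in(-.095,):
  t=slot+z*(.125+h)-.003*x; print(h,t,plan(t,-12.3))
im=bot.read_camera('scene')[:,:,::-1]; cv2.imwrite('pics/scene9.png',im)
x0,y0,f=180,80,7
cv2.imwrite('pics/s9.png',cv2.resize(im[y0:y0+110,x0:x0+110],None,fx=f,fy=f*.75,interpolation=cv2.INTER_CUBIC))
"
```

```text
t 12.75 p [ 0.5883 -0.2169  0.1868] yaw -12.37 down [ 0.003 -0.012 -1.   ] F [ 1.7 -0.3  2.1] w 0.0395
-0.095 [ 0.58775597 -0.21641987  0.18592138] ([0.08, 0.06, 0.04], -0.07)
```

View pics/s9.png

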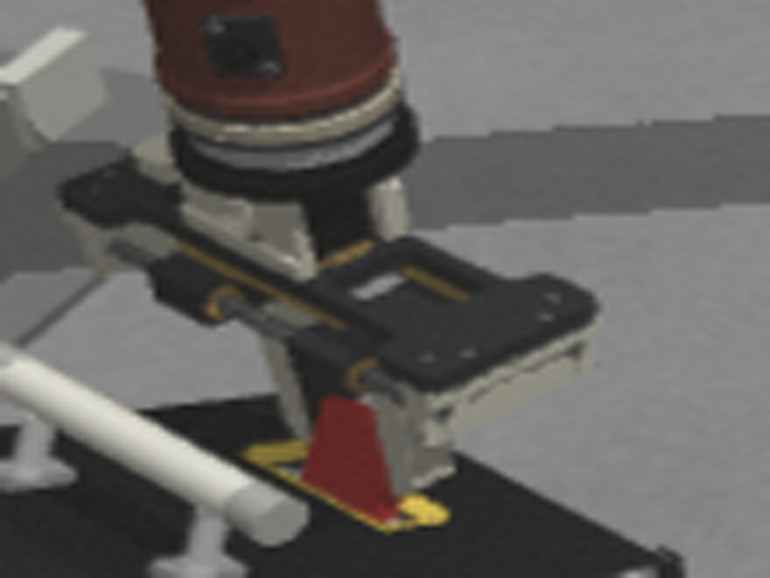

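The white body has gone through and only the red tab stands out, at about (229,148). I'll release it, rise along the axis, close the fingers and then push on the tab's end.

Call:
{"op": "move_arm", "data": {"moves": [[[0,0,0,0],[0,0,0,0],[0,0,0,0],[0,0,0,0]]], "fingers": 0.3}}

```text
time: 13.2
position: [0.5877, -0.2167, 0.1863]
ee_rot: [[0.002, -0.977, 0.214], [-0.011, 0.214, 0.977], [-1.0, -0.004, -0.011]]
force: [-0.3, -0.3, 0.5]
grip_width: 0.0602
```

Call:
{"op": "move_arm", "data": {"moves": [[[-0.5,0.25,0,0],[-1.2,0.55,0,0],[-2.0,0.95,0,0],[-2.8,1.3,0,0],[-3.6,1.7,0,0],[-4.4,2.05,0,0],[-4.4,2.05,0,0]]]}}

```text
time: 13.9
position: [0.5679, -0.2121, 0.232]
ee_rot: [[0.005, -0.977, 0.214], [-0.012, 0.214, 0.977], [-1.0, -0.007, -0.011]]
force: [-0.1, -0.4, -0.2]
grip_width: 0.0608
```

Call:
{"op": "move_arm", "data": {"moves": [[[0,0,0,0],[0,0,0,0],[0,0,0,0],[0,0,0,0],[0,0,0,0],[0,0,0,0]]], "fingers": -1, "force": 20}}

```text
time: 14.5
position: [0.5679, -0.2121, 0.2318]
ee_rot: [[0.004, -0.977, 0.214], [-0.012, 0.214, 0.977], [-1.0, -0.007, -0.011]]
force: [-0.6, -0.5, -0.1]
grip_width: 0.0171
```

```bash
python3 -c "
from h import *
st()
z,x=zr(-12.3); slot=np.array([.6028,-.2197,.160])
for e in(.041,.035,.020,.010,.005):
  E=slot+z*e-.003*x; E[2]+=.0021+.019; print(e,E,plan(E,-12.3))
im=bot.read_camera('scene')[:,:,::-1]; cv2.imwrite('pics/scene10.png',im)
x0,y0,f=180,80,7
cv2.imwrite('pics/s10.png',cv2.resize(im[y0:y0+110,x0:x0+110],None,fx=f,fy=f*.75,interpolation=cv2.INTER_CUBIC))
"
```

```text
t 14.5 p [ 0.5679 -0.2121  0.2318] yaw -12.38 down [ 0.004 -0.012 -1.   ] F [-0.6 -0.5 -0.1] w 0.0171
0.041 [ 0.58321388 -0.21542953  0.21699076] ([1.49, -1.56, 0.02], -0.08)
0.035 [ 0.58569138 -0.21596972  0.21155292] ([2.03, -1.81, 0.03], -0.08)
0.02 [ 0.59188514 -0.21732018  0.1979583 ] ([3.4, -2.44, 0.04], -0.08)
0.01 [ 0.59601431 -0.21822048  0.18889522] ([4.31, -2.85, 0.05], -0.08)
0.005 [ 0.5980789  -0.21867063  0.18436368] ([4.76, -3.06, 0.06], -0.08)
```

View pics/s10.png

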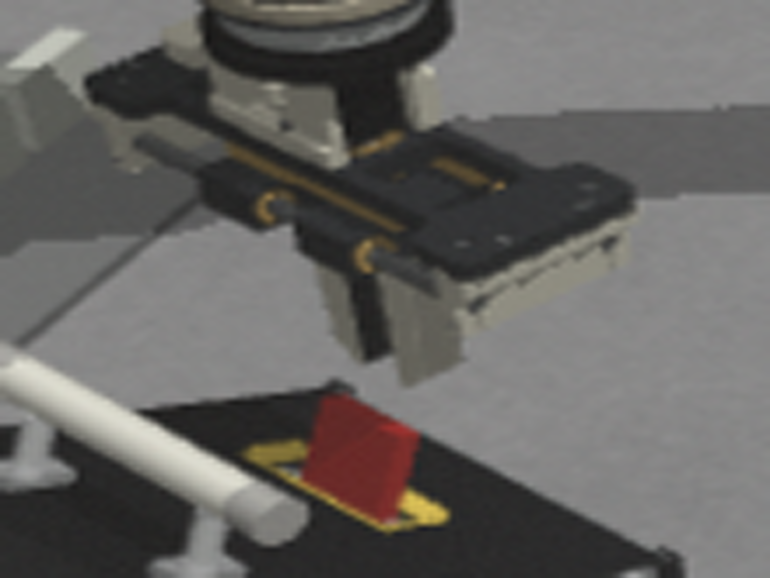

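The driver stays put with its tab sticking out at (231,147), and the fingers are above it, still closing. I'll move over the tab end and push.

Call:
{"op": "move_arm", "data": {"moves": [[[0,-0.4,0,0],[0,-0.8,0,0],[0,-1.2,0,0],[0.5,-1.3,0,0],[1.0,-1.35,0,0],[1.0,-1.35,0,0]]]}}

```text
time: 15.15
position: [0.5804, -0.2148, 0.2206]
ee_rot: [[0.002, -0.977, 0.214], [-0.011, 0.214, 0.977], [-1.0, -0.004, -0.011]]
force: [-1.4, 0.6, 0.9]
grip_width: 0.0005
```

```bash
python3 -c "
from h import *
st()
z,x=zr(-12.3); slot=np.array([.6028,-.2197,.160])
for e in(.041,.035,.020,.010,.005):
  E=slot+z*e-.003*x; E[2]+=.0021+.019; print(e,E,plan(E,-12.3))
"
```

```text
t 15.15 p [ 0.5804 -0.2148  0.2206] yaw -12.38 down [ 0.002 -0.011 -1.   ] F [-1.4  0.6  0.9] w 0.0005
0.041 [ 0.58321388 -0.21542953  0.21699076] ([0.37, -0.28, 0.0], -0.08)
0.035 [ 0.58569138 -0.21596972  0.21155292] ([0.91, -0.53, 0.01], -0.08)
0.02 [ 0.59188514 -0.21732018  0.1979583 ] ([2.27, -1.16, 0.02], -0.08)
0.01 [ 0.59601431 -0.21822048  0.18889522] ([3.18, -1.58, 0.03], -0.08)
0.005 [ 0.5980789  -0.21867063  0.18436368] ([3.64, -1.79, 0.04], -0.08)
```

Call:
{"op": "move_arm", "data": {"moves": [[[0.3,-0.2,0,0],[0.6,-0.4,0,0],[0.9,-0.53,0,0],[1.2,-0.67,0,0],[1.5,-0.8,0,0],[1.8,-0.95,0,0],[2.1,-1.08,0,0]]]}}

```text
time: 15.85
position: [0.591, -0.2174, 0.1994]
ee_rot: [[0.002, -0.977, 0.215], [-0.011, 0.215, 0.977], [-1.0, -0.004, -0.011]]
force: [-2.2, 1.0, 3.4]
grip_width: 0.0004
```

```bash
python3 -c "
from h import *
st()
z,x=zr(-12.3); slot=np.array([.6028,-.2197,.160])
for e in(.020,.010,.005):
  E=slot+z*e-.003*x; E[2]+=.0021+.019; print(e,E,plan(E,-12.3))
im=bot.read_camera('scene')[:,:,::-1]; cv2.imwrite('pics/scene11.png',im)
x0,y0,f=180,80,7
cv2.imwrite('pics/s11.png',cv2.resize(im[y0:y0+110,x0:x0+110],None,fx=f,fy=f*.75,interpolation=cv2.INTER_CUBIC))
"
```

```text
t 15.85 p [ 0.591  -0.2174  0.1994] yaw -12.39 down [ 0.002 -0.011 -1.   ] F [-2.2  1.   3.4] w 0.0004
0.02 [ 0.59188514 -0.21732018  0.1979583 ] ([0.15, -0.09, 0.03], -0.09)
0.01 [ 0.59601431 -0.21822048  0.18889522] ([1.05, -0.51, 0.04], -0.09)
0.005 [ 0.5980789  -0.21867063  0.18436368] ([1.51, -0.72, 0.05], -0.09)
```

View pics/s11.png

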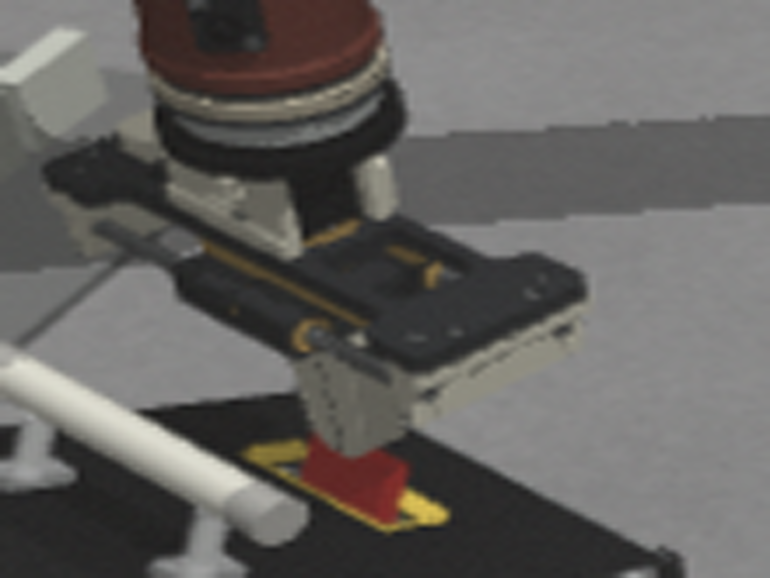

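The tab end is being driven down under the closed fingertips, at about (232,145). I'll push on past the flap.

Call:
{"op": "move_arm", "data": {"moves": [[[0.3,-0.15,0,0],[0.6,-0.3,0,0],[0.9,-0.45,0,0],[1.2,-0.58,0,0],[1.5,-0.7,0,0],[1.5,-0.7,0,0]]]}}

```text
time: 16.5
position: [0.5979, -0.219, 0.1833]
ee_rot: [[0.001, -0.977, 0.214], [-0.011, 0.214, 0.977], [-1.0, -0.003, -0.011]]
force: [0.3, 0.4, 0.5]
grip_width: 0.0001
```

```bash
python3 -c "
from h import *
st()
im=bot.read_camera('scene')[:,:,::-1]; cv2.imwrite('pics/scene12.png',im)
x0,y0,f=140,110,5
cv2.imwrite('pics/s12.png',cv2.resize(im[y0:y0+160,x0:x0+150],None,fx=f,fy=f*.75,interpolation=cv2.INTER_CUBIC))
"
```

```text
t 16.5 p [ 0.5979 -0.219   0.1833] yaw -12.38 down [ 0.001 -0.011 -1.   ] F [0.3 0.4 0.5] w 0.0001
```

View pics/s12.png

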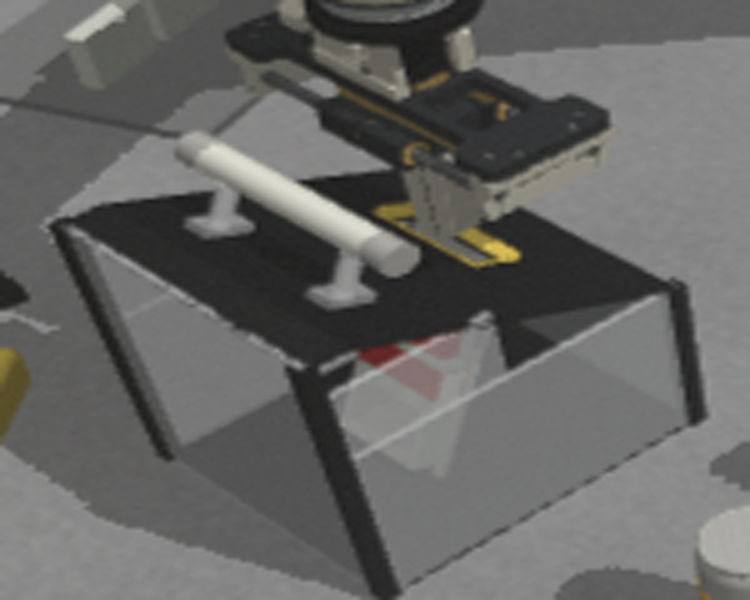

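The slot is empty, and the driver shows through the clear side at about (222,222), on its way down inside. I'll retreat and check where it comes to rest.

Call:
{"op": "move_arm", "data": {"moves": [[[-0.5,0.25,0,0],[-1.5,0.7,0,0],[-3,1.4,0,0],[-4.5,2.1,0,0],[-6.5,2.8,0,0],[-8.5,3.5,0,0],[-10,4,0,0],[-11,4,0,0],[-11,4,0,0]]]}}

```text
time: 17.45
position: [0.5595, -0.2095, 0.2956]
ee_rot: [[0.005, -0.977, 0.214], [-0.012, 0.214, 0.977], [-1.0, -0.008, -0.011]]
force: [-0.1, -0.5, -0.0]
grip_width: 0.0007
```

```bash
python3 -c "
from h import *
st()
for n in('scene','top'):
    im=bot.read_camera(n)[:,:,::-1]; cv2.imwrite(f'pics/{n}13.png',im)
im=cv2.imread('pics/scene13.png');x0,y0,f=140,110,5
cv2.imwrite('pics/s13.png',cv2.resize(im[y0:y0+160,x0:x0+150],None,fx=f,fy=f*.75,interpolation=cv2.INTER_CUBIC))
im=cv2.imread('pics/scene13.png');x0,y0,f=270,160,5
cv2.imwrite('pics/s13b.png',cv2.resize(im[y0:y0+130,x0:x0+150],None,fx=f,fy=f*.9,interpolation=cv2.INTER_CUBIC))
"
```

```text
t 17.45 p [ 0.5595 -0.2095  0.2956] yaw -12.38 down [ 0.005 -0.012 -1.   ] F [-0.1 -0.5 -0. ] w 0.0007
```

View pics/s13.png

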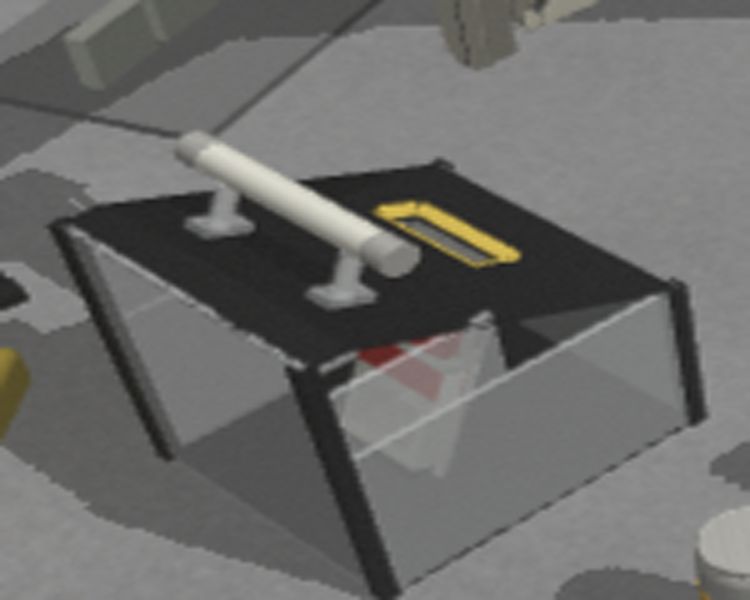

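View pics/top13.png

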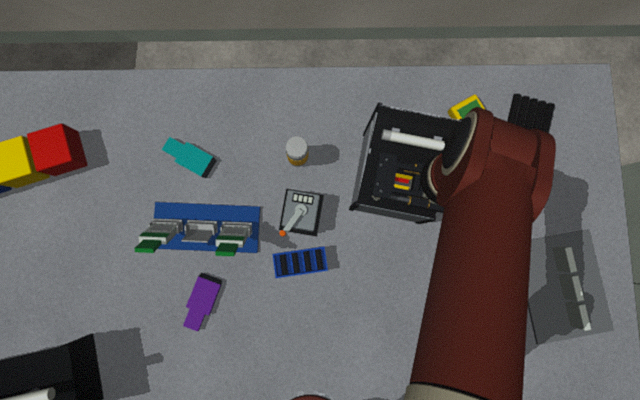

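View pics/s13b.png

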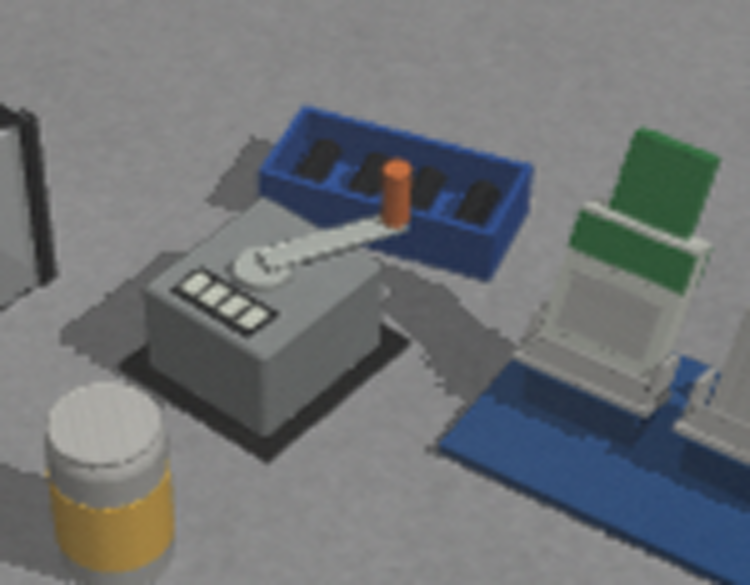

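The slot is clear and the lamp, can, bin and green drivers are in place. The driver shows the same position in both frames, with its band at about scene (222,213). I'll check its depth against the geometry before touching the lever.

Run:
```python
from h import *
z,x=zr(-12.3); y=yax(-12.3); slot=np.array([.6028,-.2197,.160])
for lean in (25,35):
  z2,x2=zr(-12.3,lean)
  for d in(.0675,.08,.09,.1,.105):  # mid distance below face along slot axis
    m=slot-z*d; g=lambda a,b,c:m+x2*a+y*b+z2*c
    print(lean,d,"mid z",round(m[2],3),*[np.round(proj("scene",g(*v)),1) for v in((.008,-.03,.0225),(.008,.03,.0225),(.008,.03,-.0575),(.008,-.03,-.0575))])
im=cv2.imread('pics/scene13.png');x0,y0,f=200,170,11
cv2.imwrite('pics/s13c.png',cv2.resize(im[y0:y0+50,x0:x0+60],None,fx=f,fy=f,interpolation=cv2.INTER_CUBIC))
im=cv2.imread('pics/top13.png')
cv2.imwrite('pics/t13c.png',cv2.resize(im[160:205,370:440],None,fx=f,fy=f,interpolation=cv2.INTER_CUBIC))
```

```text
25 0.0675 mid z 0.099 [214.9 184.7] [230.6 196.4] [224.3 224.3] [209.2 212.2]
25 0.08 mid z 0.087 [214.  189.1] [229.6 200.9] [223.4 228.5] [208.3 216.4]
25 0.09 mid z 0.078 [213.2 192.6] [228.8 204.4] [222.6 231.8] [207.6 219.7]
25 0.1 mid z 0.069 [212.5 196. ] [228.  207.9] [221.9 235.1] [206.9 222.9]
25 0.105 mid z 0.065 [212.2 197.8] [227.6 209.7] [221.5 236.8] [206.6 224.6]
35 0.0675 mid z 0.099 [216.3 184. ] [232.  195.7] [221.4 224.4] [206.2 212.3]
35 0.08 mid z 0.087 [215.3 188.4] [231.  200.2] [220.4 228.6] [205.3 216.4]
35 0.09 mid z 0.078 [214.6 191.9] [230.2 203.7] [219.7 232. ] [204.7 219.8]
35 0.1 mid z 0.069 [213.9 195.4] [229.4 207.2] [218.9 235.3] [204.  223.1]
35 0.105 mid z 0.065 [213.5 197.1] [229. 209.] [218.6 237. ] [203.6 224.7]
```

View pics/s13c.png

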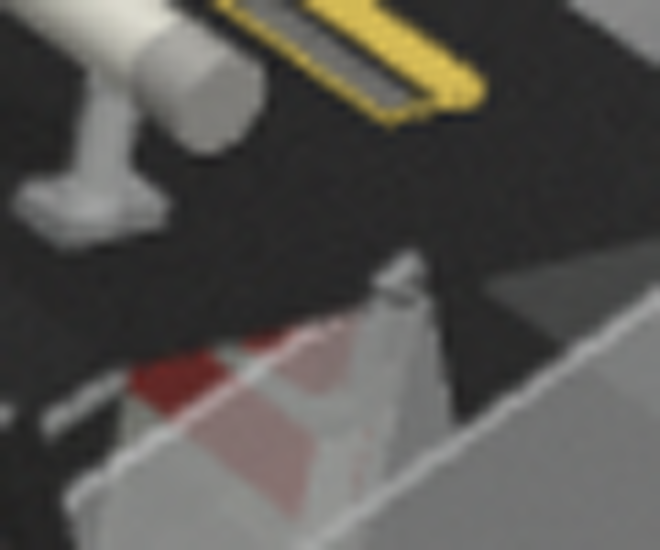

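View pics/t13c.png

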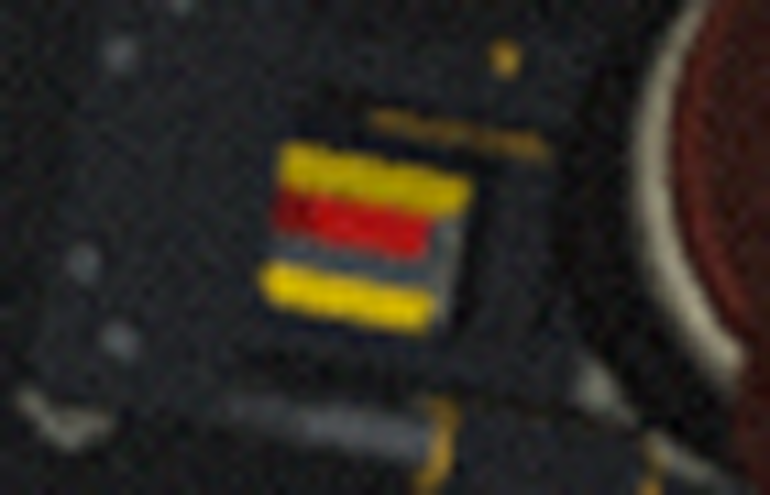

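The band corner at (228.5,209.7) matches a driver standing on the floor, with its mid-point about 65 mm up and 44 mm behind the slot in x. That is well below 88 mm. Next I'll locate the lever's pivot.

Run:
```python
from h import *
np.set_printoptions(precision=4,suppress=True)
im=cv2.imread('pics/top13.png');x0,y0,f=265,180,10
cv2.imwrite('pics/t13d.png',cv2.resize(im[y0:y0+60,x0:x0+70],None,fx=f,fy=f,interpolation=cv2.INTER_CUBIC))
im=cv2.imread('pics/scene13.png');x0,y0,f=290,180,10
cv2.imwrite('pics/s13d.png',cv2.resize(im[y0:y0+80,x0:x0+70],None,fx=f,fy=f*.7,interpolation=cv2.INTER_CUBIC))
```

```text
(no output)
```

View pics/t13d.png

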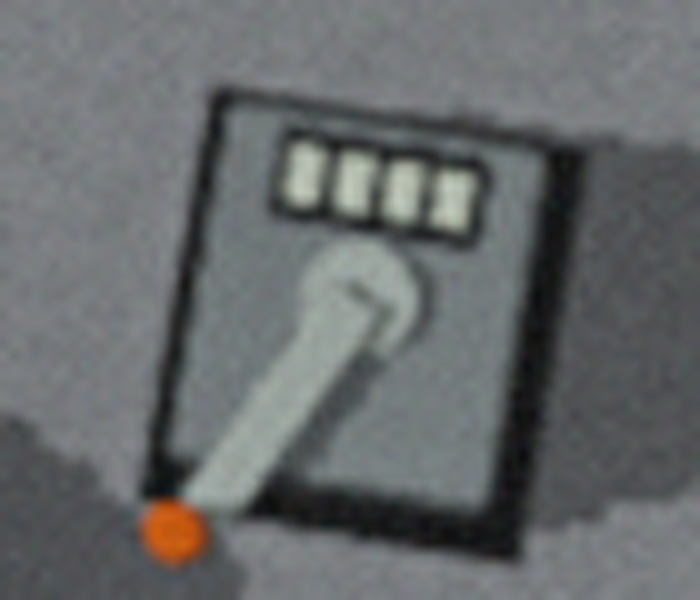

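View pics/s13d.png

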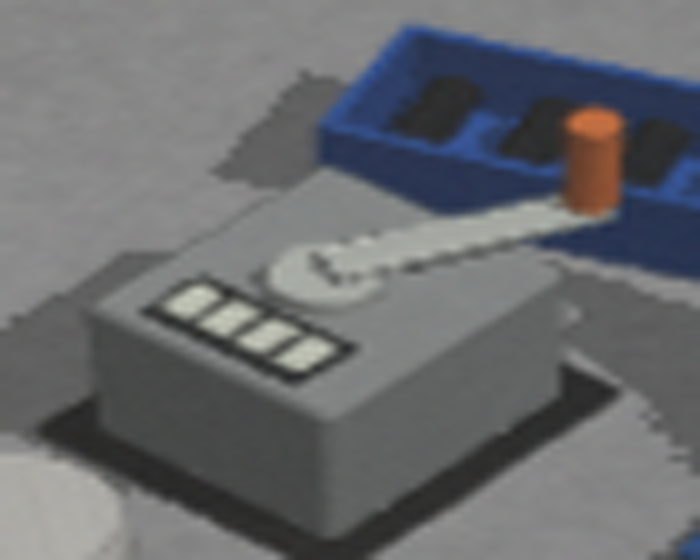

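Run:
```python
from h import *
np.set_printoptions(precision=4,suppress=True)
st()
t=lambda x,y:(265+x/10-.5,180+y/10-.5); sc=lambda x,y:(290+x/10-.5,180+y/7-.5)
pt=onz("top",t(175,530),.122); ps=onz("scene",sc(594,122),.122); print("post top",pt,ps, tri(sc(594,122),t(175,530)))
hv=onz("top",t(362,290),.08); hs=onz("scene",sc(328,272),.08); print("hub",hv,hs,tri(sc(328,272),t(362,290)))
# box top corners z=.07
c=[onz("top",t(*q),.07) for q in((225,108),(548,150),(490,512),(165,460))]
for a,b in((0,3),(1,2)): w=c[a]-c[b]; print("xdir",np.degrees(np.arctan2(w[1],w[0])),np.linalg.norm(w))
for a,b in((0,1),(3,2)): w=c[a]-c[b]; print("ydir yaw",np.degrees(np.arctan2(-w[0],w[1])),np.linalg.norm(w))
print("box ctr",np.mean(c,0))
for P,Hh in((pt,hv),(tri(sc(594,122),t(175,530))[0],tri(sc(328,272),t(362,290))[0])):
    w=P-Hh; print("r",np.hypot(*w[:2]),"ang",np.degrees(np.arctan2(w[1],w[0])),"yaw",np.degrees(np.arctan2(w[1],w[0]))-180+25.8)
# bin & can corners roughly
print("bin", [onz("top",q,.04) for q in((274,254),(324,247),(327,271),(276,277))]); print("can",onz("top",(296.5,145),.11))
```

```text
t 17.55 p [ 0.5587 -0.2091  0.2931] yaw -12.37 down [ 0.001 -0.011 -1.   ] F [ 0.1 -0.8 -0.1] w 0.0006
post top [0.4969 0.0508 0.122 ] [0.4954 0.0499 0.122 ] (array([0.4969, 0.0507, 0.1237]), np.float64(2.6653820842296658e-05))
hub [0.5545 0.0083 0.08  ] [0.5536 0.0102 0.08  ] (array([0.554 , 0.0092, 0.0798]), np.float64(0.0020828333324212976))
xdir -10.376129422662409 0.08667523382307955
xdir -10.322940141035158 0.08902882235160518
ydir yaw -8.563911496132679 0.07922255225814707
ydir yaw -10.26642113305571 0.07926572152060497
box ctr [0.5514 0.0097 0.07  ]
r 0.07161257299856173 ang 143.55922964208114 yaw -10.640770357918864
r 0.07062740655008592 ang 144.01476910339707 yaw -10.185230896602928
bin [array([0.4468, 0.0768, 0.04  ]), array([ 0.4613, -0.047 ,  0.04  ]), array([ 0.4024, -0.053 ,  0.04  ]), array([0.3907, 0.0725, 0.04  ])]
can [0.7022 0.015  0.11  ]
```

```bash
python3 -c "
from h import *
print(np.round(bot.get_state()['joint_pos'],1)); print(plan([.50,.115,.28]))"
```

```text
[ 11.9  27.8  10.   86.6  -4.5  65.9 100.2]
([0.96, 12.68, 30.41], None)
```

I'll move to the +y side of the post and turn the tool about 90°, so that the wide closed-finger face pushes and the gripper body stays clear of the green driver.

Call:
{"op": "move_arm", "data": {"moves": [[[0,0.5,1.5,5],[0,1.8,4.5,12],[0,3.2,7.5,19],[0,4.5,10.5,26],[0,5.8,13.5,33],[0,7,16.5,40],[0,8.3,19.5,47],[0,9.5,22.5,54],[0,10.5,25,60],[0,11,26,65]]]}}

```text
time: 18.55
position: [0.5059, 0.0723, 0.2885]
ee_rot: [[-0.003, -0.22, 0.975], [-0.01, 0.975, 0.22], [-1.0, -0.009, -0.005]]
force: [-0.8, -0.4, -0.3]
grip_width: 0.0005
```

Call:
{"op": "move_arm", "data": {"moves": [[[0,0,0,5],[0,0,0,12],[0,0,0,18],[0,0,0,21],[0,0,0,21]]]}}

```text
time: 19.05
position: [0.5055, 0.0726, 0.2874]
ee_rot: [[-0.005, 0.143, 0.99], [-0.011, 0.99, -0.144], [-1.0, -0.012, -0.003]]
force: [0.0, 0.0, -0.2]
grip_width: 0.0006
```

```bash
cat >> h.py <<'E'
PIV=np.array([.5533,.0095,0]); 
def push(th,gap,z):  # TCP for post angle th(rad), gap from post centre along -tangent
    a=np.radians(144)+th; r=np.array([np.cos(a),np.sin(a),0]); tt=np.array([-np.sin(a),np.cos(a),0])
    # face normal fixed at mid-sweep tangent
    am=np.radians(169.8); n=np.array([-np.sin(am),np.cos(am),0])
    p=PIV+.07*r-n*gap; p[2]=z; return p
E
python3 -c "
from h import *
st();print(np.round(bot.get_state()['joint_pos'],1)); 
R=np.array(bot.get_state()['ee_rot']); print('tool z ang',np.degrees(np.arctan2(R[1,2],R[0,2])))
print(push(0,.04,.25),plan(push(0,.04,.25)))"
```

```text
t 19.05 p [0.5055 0.0726 0.2874] yaw -98.25 down [-0.005 -0.011 -1.   ] F [ 0.   0.  -0.2] w 0.0006
[-30.8  21.8  28.4 100.3 -10.9  61.1  -7.1]
tool z ang -8.251802468539369
[0.5037522  0.09001279 0.25      ] ([3.72, 1.74, -0.41], None)
```

Call:
{"op": "move_arm", "data": {"moves": [[[0.5,0.8,-0.2,0.8],[2,1.7,-0.4,1.5],[4.5,1.7,-0.4,2],[7,1.7,-0.4,2],[9.5,1.7,-0.4,2],[12,1.7,-0.4,2],[14.2,1.7,-0.4,2],[16,1.7,-0.4,2],[17.2,1.7,-0.4,2],[17.4,1.7,-0.4,2]]]}}

```text
time: 20.05
position: [0.502, 0.0884, 0.1115]
ee_rot: [[-0.008, 0.177, 0.984], [-0.011, 0.984, -0.177], [-1.0, -0.013, -0.006]]
force: [-0.7, -0.2, 0.1]
grip_width: 0.0008
```

```bash
python3 -c "
from h import *
st()
for th in(0,.2,.45,.7,.87,.9): print(th,push(th,.0145,.112),plan(push(th,.0145,.112)))
im=bot.read_camera('scene')[:,:,::-1]; cv2.imwrite('pics/scene14.png',im)
x0,y0,f=270,110,5
cv2.imwrite('pics/s14.png',cv2.resize(im[y0:y0+150,x0:x0+150],None,fx=f,fy=f*.8,interpolation=cv2.INTER_CUBIC))
"
```

```text
t 20.05 p [0.502  0.0884 0.1115] yaw -100.22 down [-0.008 -0.011 -1.   ] F [-0.7 -0.2  0.1] w 0.0008
0 [0.49923654 0.0649158  0.112     ] ([-0.02, -2.36, 0.14], None)
0.2 [0.49219115 0.05284476 0.112     ] ([-0.0, -3.67, -0.34], None)
0.45 [0.4869777  0.03618709 0.112     ] ([0.02, -5.4, -0.55], None)
0.7 [0.48604749 0.01875743 0.112     ] ([0.04, -7.13, -0.33], None)
0.87 [0.48790214 0.00701735 0.112     ] ([0.05, -8.26, 0.06], None)
0.9 [0.48843526 0.00498622 0.112     ] ([0.06, -8.45, 0.14], None)
```

View pics/s14.png

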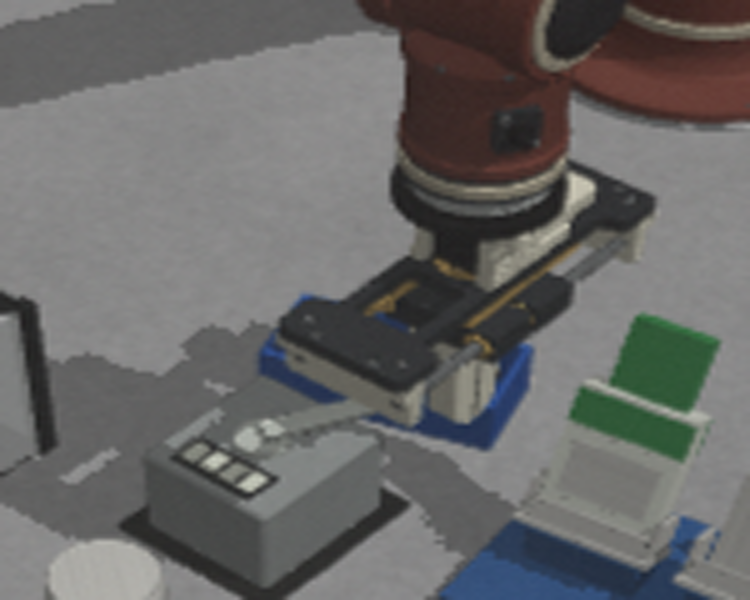

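The closed fingers stand beside the post on its +y side, at about (362,188), clear of the green driver and above the bin. I'll push along the tool's -y axis.

Call:
{"op": "move_arm", "data": {"moves": [[[0,-0.8,0,0],[0,-1.6,0,0],[0,-2.4,-0.1,0],[0,-3.2,-0.2,0],[0,-4.0,-0.3,0],[0,-4.8,-0.3,0],[0,-5.6,-0.3,0],[0,-6.4,-0.3,0],[0,-7.0,-0.3,0],[0,-7.4,-0.3,0]]]}}

```text
time: 21.1
position: [0.4876, 0.0152, 0.1133]
ee_rot: [[-0.004, 0.178, 0.984], [-0.012, 0.984, -0.178], [-1.0, -0.012, -0.002]]
force: [2.8, 3.1, -1.8]
grip_width: 0.0005
```

```bash
python3 -c "
from h import *
st()
for th in(.7,.87,.9): print(th,push(th,.0145,.112),plan(push(th,.0145,.112)))
im=bot.read_camera('scene')[:,:,::-1]; cv2.imwrite('pics/scene15.png',im)
x0,y0,f=270,110,5
cv2.imwrite('pics/s15.png',cv2.resize(im[y0:y0+150,x0:x0+150],None,fx=f,fy=f*.8,interpolation=cv2.INTER_CUBIC))
"
```

```text
t 21.1 p [0.4876 0.0152 0.1133] yaw -100.26 down [-0.004 -0.012 -1.   ] F [ 2.8  3.1 -1.8] w 0.0005
0.7 [0.48604749 0.01875743 0.112     ] ([0.12, 0.32, -0.21], None)
0.87 [0.48790214 0.00701735 0.112     ] ([0.14, -0.8, 0.18], None)
0.9 [0.48843526 0.00498622 0.112     ] ([0.14, -0.99, 0.27], None)
```

View pics/s15.png

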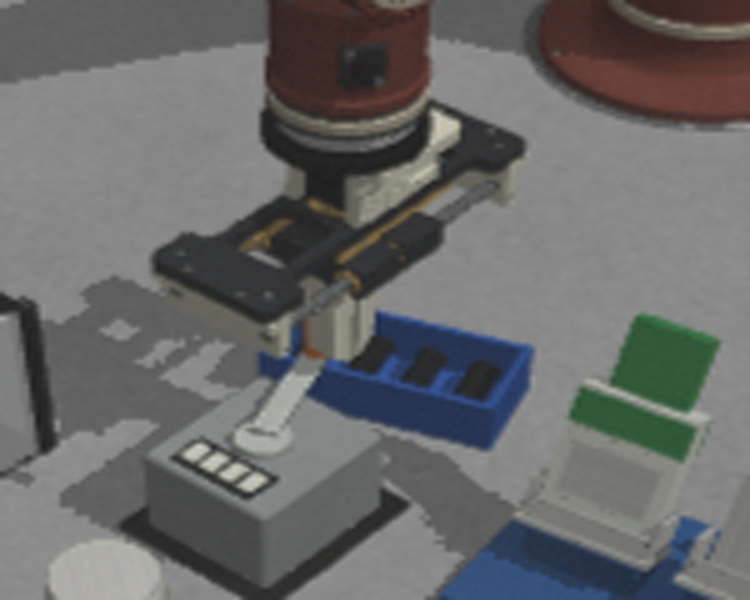

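The lever is swung most of the way, with the post at (332,180) and about 4 N on it. The last few millimetres to the stop follow, in small steps.

Call:
{"op": "move_arm", "data": {"moves": [[[0,-0.2,0,0],[0,-0.4,0.1,0],[0,-0.6,0.1,0],[0,-0.8,0.2,0],[0,-0.9,0.2,0],[0,-0.9,0.2,0]]]}}

```text
time: 21.75
position: [0.4883, 0.0069, 0.1134]
ee_rot: [[-0.004, 0.178, 0.984], [-0.01, 0.984, -0.178], [-1.0, -0.011, -0.002]]
force: [0.8, 6.0, -2.6]
grip_width: 0.0007
```

```bash
python3 -c "
from h import *
st()
for th in(.87,.9): print(th,plan(push(th,.0145,.112)))
im=bot.read_camera('scene')[:,:,::-1]; cv2.imwrite('pics/scene16.png',im)
x0,y0,f=310,160,10
cv2.imwrite('pics/s16.png',cv2.resize(im[y0:y0+60,x0:x0+60],None,fx=f,fy=f,interpolation=cv2.INTER_CUBIC))
"
```

```text
t 21.75 p [0.4883 0.0069 0.1134] yaw -100.23 down [-0.004 -0.01  -1.   ] F [ 0.8  6.  -2.6] w 0.0007
0.87 ([0.14, 0.0, -0.04], None)
0.9 ([0.15, -0.19, 0.05], None)
```

View pics/s16.png

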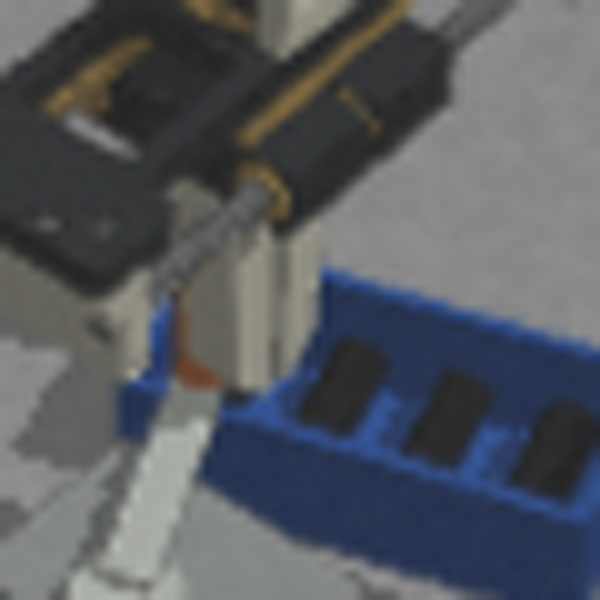

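The force has risen to 6 N, above the spring's 3.2 N, so it is probably at the stop. A few millimetres more will confirm it.

Call:
{"op": "move_arm", "data": {"moves": [[[0,-0.15,0,0],[0,-0.3,0.1,0],[0,-0.3,0.1,0],[0,-0.3,0.1,0]]]}}

```text
time: 22.2
position: [0.4883, 0.0068, 0.1134]
ee_rot: [[-0.006, 0.175, 0.985], [-0.006, 0.985, -0.175], [-1.0, -0.007, -0.004]]
force: [-0.1, 8.9, -0.7]
grip_width: 0.0002
```

```bash
python3 -c "
from h import *
for th in(.75,.82,.87,.9,.95):
    p=push(th,0,.0795); print(th,proj('scene',p).round(1))
im=bot.read_camera('scene')[:,:,::-1]
x0,y0,f=310,180,12
im=cv2.resize(im[y0:y0+50,x0:x0+45],None,fx=f,fy=f,interpolation=cv2.INTER_CUBIC)
for th,c in((.7,(0,0,255)),(.8,(255,0,0)),(.9,(0,255,0))):
    a=np.radians(144)+th
    q=[(proj('scene',PIV+r*np.array([np.cos(a),np.sin(a),0])+[0,0,.082])+.5-[x0,y0])*f for r in(0,.07)]
    cv2.line(im,*[tuple(int(v) for v in k) for k in q],c,1)
cv2.imwrite('pics/s17.png',im); st()
"
```

```text
0.75 [333.4 199. ]
0.82 [331.6 198.5]
0.87 [330.3 198.2]
0.9 [329.4 198. ]
0.95 [328.1 197.8]
t 22.25 p [0.4883 0.0068 0.1134] yaw -100.09 down [-0.006 -0.006 -1.   ] F [-0.1  8.7 -0.7] w -0.0
```

View pics/s17.png

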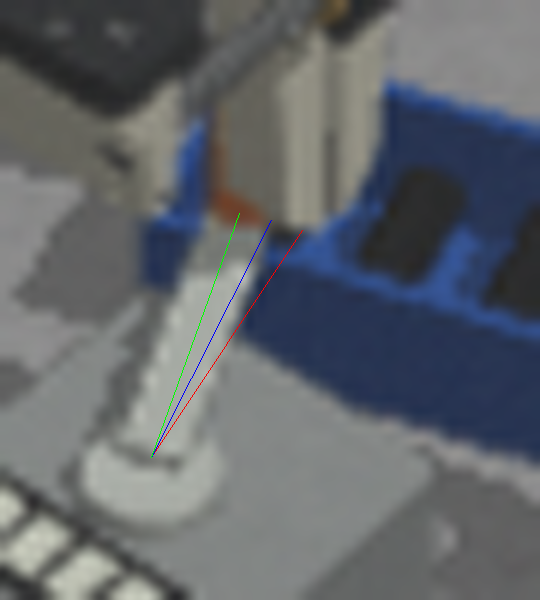

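The lever's centre line coincides with the 0.9 rad line: it is at the stop. I'll back off, let it spring home and then rise.

Call:
{"op": "move_arm", "data": {"moves": [[[0,0.8,0,0],[0,1.8,0,0],[0,2.8,0,0],[0,3.8,0,0],[0,4.8,0,0],[0,5.8,0,0],[0,6.8,0,0],[0,7.6,0,0],[0,8.2,0,0],[0,8.2,0,0]]]}}

```text
time: 23.25
position: [0.5026, 0.0885, 0.1127]
ee_rot: [[-0.006, 0.174, 0.985], [-0.006, 0.985, -0.174], [-1.0, -0.007, -0.005]]
force: [0.9, -0.5, 0.4]
grip_width: 0.0004
```

Call:
{"op": "move_arm", "data": {"moves": [[[-1,0,0,0],[-3,0,0,0],[-6,0,0,0],[-9,0,0,0],[-12,0,0,0],[-15,0,0,0],[-17,0,0,0],[-18,0,0,0],[-18,0,0,0],[-18,0,0,0]]]}}

```text
time: 24.25
position: [0.503, 0.0893, 0.2919]
ee_rot: [[-0.007, 0.174, 0.985], [-0.007, 0.985, -0.174], [-1.0, -0.008, -0.006]]
force: [-0.4, -0.5, -0.0]
grip_width: 0.0004
```

```bash
python3 -c "
from h import *
st()
for n in('scene','top'):
    im=bot.read_camera(n)[:,:,::-1]; cv2.imwrite(f'pics/{n}18.png',im)
"
```

```text
t 24.25 p [0.503  0.0893 0.2919] yaw -100.03 down [-0.007 -0.007 -1.   ] F [-0.4 -0.5 -0. ] w 0.0004
```

View pics/scene18.png

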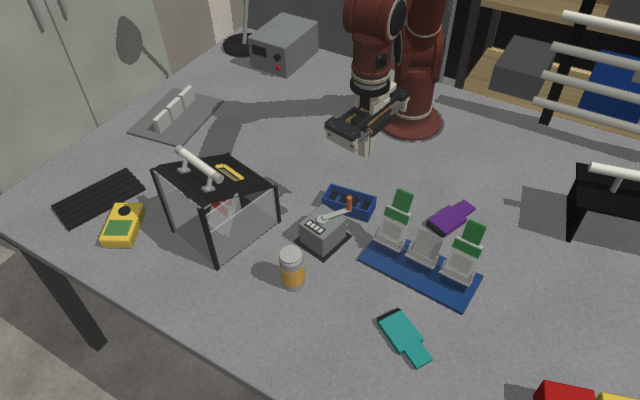

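View pics/top18.png

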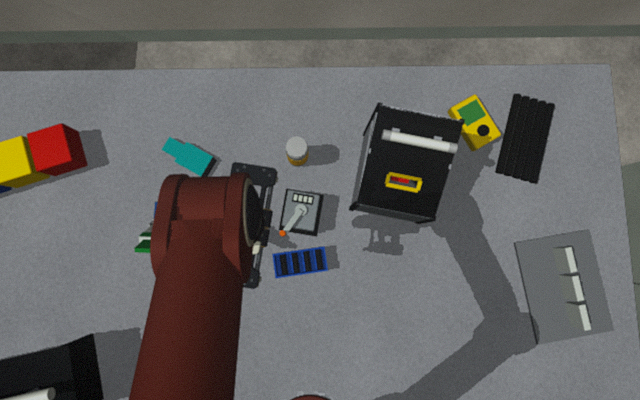

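The lever is back at rest, with the post at (349,202) in the scene view and (282,233) in the top view, as at the start. The driver lies inside the chute, and the can, bin, green drivers and lamp are where they were. The arm is clear of everything, so I'll hand in.

```bash
python3 -c "
from h import *
print(bot.sign_off()); st()"
```

```text
the job is handed in; nothing more can be done
None
the job is handed in; nothing more can be done
```

The job is done and handed in at about 24 s of the 72 s allowed. The sign-off gives no verdict, so I can't confirm how it was judged.

- **Driver:** I gripped the red-tabbed driver by its tab, kept its 25° lean, and slid it nose first into the slot along the slot's axis. Then I let go and pushed it past the flap with the closed fingertips. The forces I read stayed under about 10 N.
- **Driver check:** It now stands inside the chute box, nose on the floor and tab up. Judged from its band corner in one camera view, its centre is about 65 mm above the table, against the 88 mm limit.
- **Lever:** I pushed the lever until the arm stopped moving and the force rose to about 9 N. In the picture it lined up with 0.9 rad, and after I backed off it sprang back to rest.
- **Last checks:** In the final pictures the lamp, can, bin and the visible green driver are where they started, and the force on the raised gripper was near zero. The arm partly hid the green drivers in the top view, so I judged those from the scene camera.

Nothing failed along the way. The small disagreements were about 1 pixel (roughly 2 mm) between the predicted and seen driver outline, and about 2 mm between the expected and actual stop position of the lever.

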